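# Hang the jar lanterns on the live display carousel

## Task

The hooks of the lantern carousel feed the lamps, so first turn the sunken supply knob right down to its stop; then hang every lantern standing on the table gently by its bail on an empty hook of its own, turning the carousel round to bring empty hooks within reach. When all are hung, turn the knob up until the red needle stands in the green band of the meter. Never press the glass lanterns hard against the carousel or squeeze their thin bails, keep the lanterns that already hang on their hooks, and leave the other things on the table alone.

Things in the scene. Friction and masses are not known exactly. Their poses are not given: they have to be found in the camera images.
- stand: Fixed display stand of dark steel with a grey console on its left end. Origin on the table on the carousel's upright axis. In its frame (x, y, z): the console occupies x -123..87 mm, y 195..315 mm, to z = 60 mm; its sunken knob is at (-72, 255) mm, its meter at (36, 255) mm; a 18 mm high plinth joins it to the round foot (88 mm radius, 50 mm high) under the carousel.
- knob_grip (a point): Point on the supply knob's upright axis at gripping height, 38.5 mm above the table. The knob is a black bar 34 mm long (along this frame's x), 12 mm thick (y), white line on top at its +x end; its bar runs from z = 20.5 to 46.5 mm, turning with the knob, alone in a round well 78 mm in diameter whose floor is at z = 18 mm and whose rim (console top) is at z = 60 mm. Grip the two flat sides from straight above with the fingers only part open (they must stay inside the well).
- knob (a joint): Supply knob angle, rad: 0 = fully down (stop, counter-clockwise end), grows clockwise seen from above, upper stop at 3.0. Stays where left; friction 0.03 N m. It starts between 0.7 and 2.6.
- needle (a joint): Red needle of the square white 96 mm meter on the console, rad, always half the knob angle: 0 at the dead end, growing clockwise seen from above, 66 mm long, pivot in the corner nearest the knob and the carousel. The green band on the scale is 0.95 +- 0.09 (knob 1.9 +- 0.18).
- carousel: Rotor on the stand, free to turn by hand any number of turns about its upright axis (friction 0.12 N m, stays where left). Origin on that axis at table height, z up; its frame turns with it. Five flat steel hooks with red tips at every 72 degrees: hook k points out along k x 72 degrees (counter-clockwise) from its x axis.
- wing (a point): Centre of the brass wing grip on top of the carousel, on its axis, 256 mm above the table: an upright bar 48 mm long (along this frame's x, the direction of hook 0), 14 mm thick (y), 34 mm high (239 to 273 mm). Grip its flat sides from above and twist to turn the carousel.
- hook0 (a point): Middle of the seat of hook 0: a flat strap 12 mm wide and 8 mm thick, its top 210 mm above the table, 139 mm from the axis. The seat is 53 mm long radially, between a 10 mm step on the inside and a 20 mm (27 with its red bead) upturned tip on the outside. A lantern hangs here with its bar lying across the hook (bar along the tangent, underside on the seat).
- hook1 (a point): Middle of the seat of hook 1: a flat strap 12 mm wide and 8 mm thick, its top 210 mm above the table, 139 mm from the axis. The seat is 53 mm long radially, between a 10 mm step on the inside and a 20 mm (27 with its red bead) upturned tip on the outside. A lantern hangs here with its bar lying across the hook (bar along the tangent, underside on the seat).
- hook2 (a point): Middle of the seat of hook 2: a flat strap 12 mm wide and 8 mm thick, its top 210 mm above the table, 139 mm from the axis. The seat is 53 mm long radially, between a 10 mm step on the inside and a 20 mm (27 with its red bead) upturned tip on the outside. A lantern hangs here with its bar lying across the hook (bar along the tangent, underside on the seat).
- hook3 (a point): Middle of the seat of hook 3: a flat strap 12 mm wide and 8 mm thick, its top 210 mm above the table, 139 mm from the axis. The seat is 53 mm long radially, between a 10 mm step on the inside and a 20 mm (27 with its red bead) upturned tip on the outside. A lantern hangs here with its bar lying across the hook (bar along the tangent, underside on the seat).
- hook4 (a point): Middle of the seat of hook 4: a flat strap 12 mm wide and 8 mm thick, its top 210 mm above the table, 139 mm from the axis. The seat is 53 mm long radially, between a 10 mm step on the inside and a 20 mm (27 with its red bead) upturned tip on the outside. A lantern hangs here with its bar lying across the hook (bar along the tangent, underside on the seat).
- lanternA: Jar lantern to be hung, clear glass, stands on the table at first (may be absent). Rigid brass bail: a bar 80 mm long (own y), 9 mm thick (x), 12 mm high, on 6 mm uprights at y = +-36 mm; bar underside 145 mm, bar top 157 mm, lid top 82 mm above the origin (centre of the underside). Glass 60 mm across on a weighted foot 68 mm across; 0.22 kg, centre of mass 25 mm up. Grip the bail with 40 N at most.
- lanternB: Jar lantern to be hung, green glass, stands on the table at first (may be absent). Rigid brass bail: a bar 80 mm long (own y), 9 mm thick (x), 12 mm high, on 6 mm uprights at y = +-36 mm; bar underside 145 mm, bar top 157 mm, lid top 82 mm above the origin (centre of the underside). Glass 60 mm across on a weighted foot 68 mm across; 0.22 kg, centre of mass 25 mm up. Grip the bail with 40 N at most.
- lanternC: Jar lantern to be hung, amber glass, stands on the table at first (may be absent). Rigid brass bail: a bar 80 mm long (own y), 9 mm thick (x), 12 mm high, on 6 mm uprights at y = +-36 mm; bar underside 145 mm, bar top 157 mm, lid top 82 mm above the origin (centre of the underside). Glass 60 mm across on a weighted foot 68 mm across; 0.22 kg, centre of mass 25 mm up. Grip the bail with 40 N at most.
- hungP: Jar lantern like the others, amber glass, already hanging on hook 0 at the start (may be absent, that hook is then empty). Rigid brass bail: a bar 80 mm long (own y), 9 mm thick (x), 12 mm high, on 6 mm uprights at y = +-36 mm; bar underside 145 mm, bar top 157 mm, lid top 82 mm above the origin (centre of the underside). Glass 60 mm across on a weighted foot 68 mm across; 0.22 kg, centre of mass 25 mm up.
- hungQ: Jar lantern like the others, clear glass, already hanging on hook 2 at the start (may be absent, that hook is then empty). Rigid brass bail: a bar 80 mm long (own y), 9 mm thick (x), 12 mm high, on 6 mm uprights at y = +-36 mm; bar underside 145 mm, bar top 157 mm, lid top 82 mm above the origin (centre of the underside). Glass 60 mm across on a weighted foot 68 mm across; 0.22 kg, centre of mass 25 mm up.
- hungR: Jar lantern like the others, green glass, already hanging on hook 3 at the start (may be absent, that hook is then empty). Rigid brass bail: a bar 80 mm long (own y), 9 mm thick (x), 12 mm high, on 6 mm uprights at y = +-36 mm; bar underside 145 mm, bar top 157 mm, lid top 82 mm above the origin (centre of the underside). Glass 60 mm across on a weighted foot 68 mm across; 0.22 kg, centre of mass 25 mm up.
- mug: Bystander: brown wooden mug, 72 mm across with a handle, 95 mm high, origin under its centre, standing among the lanterns.
- cup: Bystander: white plastic cup, 70 mm across, 90 mm high, origin under its centre.
- tape: Bystander: yellow tape measure, a flat round case 72 mm across, 22 mm high, origin under its centre.
- spool: Bystander: spool of blue thread, 52 mm across, 64 mm high, origin under its centre.
- brush: Bystander: brush 180 mm long, lying, at the left of the table.
- jar_beads: Bystander: clear jar with a red cap, 68 mm across, 90 mm high, origin under its centre.
Mind the look-alikes: they are no part of the job. What is shaped like the lanternA but blue or turquoise is not meant. Leave any pink look-alike of the lanternC alone.

How it is judged:
On the way, in this order (a step that is already met when the one before it is completed fails the run):
1. the supply knob is turned right down to its stop (value of joint knob below 0.1 rad), for 0.2 s.
2. every lantern hangs by its bail, let go, on a hook of the carousel while the supply is still down ((distance between lanternA and hook0 below 0.16 m or distance between lanternA and hook1 below 0.16 m or distance between lanternA and hook2 below 0.16 m or distance between lanternA and hook3 below 0.16 m or distance between lanternA and hook4 below 0.16 m) and contact force between the fingers and lanternA below 0.2 N and (distance between lanternB and hook0 below 0.16 m or distance between lanternB and hook1 below 0.16 m or distance between lanternB and hook2 below 0.16 m or distance between lanternB and hook3 below 0.16 m or distance between lanternB and hook4 below 0.16 m) and contact force between the fingers and lanternB below 0.2 N and (distance between lanternC and hook0 below 0.16 m or distance between lanternC and hook1 below 0.16 m or distance between lanternC and hook2 below 0.16 m or distance between lanternC and hook3 below 0.16 m or distance between lanternC and hook4 below 0.16 m) and contact force between the fingers and lanternC below 0.2 N and (distance between hungP and hook0 below 0.16 m or distance between hungP and hook1 below 0.16 m or distance between hungP and hook2 below 0.16 m or distance between hungP and hook3 below 0.16 m or distance between hungP and hook4 below 0.16 m) and contact force between the fingers and hungP below 0.2 N and (distance between hungQ and hook0 below 0.16 m or distance between hungQ and hook1 below 0.16 m or distance between hungQ and hook2 below 0.16 m or distance between hungQ and hook3 below 0.16 m or distance between hungQ and hook4 below 0.16 m) and contact force between the fingers and hungQ below 0.2 N and (distance between hungR and hook0 below 0.16 m or distance between hungR and hook1 below 0.16 m or distance between hungR and hook2 below 0.16 m or distance between hungR and hook3 below 0.16 m or distance between hungR and hook4 below 0.16 m) and contact force between the fingers and hungR below 0.2 N and value of joint knob below 0.2 rad), for 0.3 s.
At the end, for the whole second after the job is handed in: Every lantern present, new or old, hangs by its bail on a hook and is let go: its underside's centre within 160 mm of the middle of the hook's seat (it is 145 to 150 when hung). The needle stands in the green band (0.86 to 1.04 rad) ((distance between lanternA and hook0 below 0.16 m or distance between lanternA and hook1 below 0.16 m or distance between lanternA and hook2 below 0.16 m or distance between lanternA and hook3 below 0.16 m or distance between lanternA and hook4 below 0.16 m) and contact force between the fingers and lanternA below 0.2 N and (distance between lanternB and hook0 below 0.16 m or distance between lanternB and hook1 below 0.16 m or distance between lanternB and hook2 below 0.16 m or distance between lanternB and hook3 below 0.16 m or distance between lanternB and hook4 below 0.16 m) and contact force between the fingers and lanternB below 0.2 N and (distance between lanternC and hook0 below 0.16 m or distance between lanternC and hook1 below 0.16 m or distance between lanternC and hook2 below 0.16 m or distance between lanternC and hook3 below 0.16 m or distance between lanternC and hook4 below 0.16 m) and contact force between the fingers and lanternC below 0.2 N and (distance between hungP and hook0 below 0.16 m or distance between hungP and hook1 below 0.16 m or distance between hungP and hook2 below 0.16 m or distance between hungP and hook3 below 0.16 m or distance between hungP and hook4 below 0.16 m) and contact force between the fingers and hungP below 0.2 N and (distance between hungQ and hook0 below 0.16 m or distance between hungQ and hook1 below 0.16 m or distance between hungQ and hook2 below 0.16 m or distance between hungQ and hook3 below 0.16 m or distance between hungQ and hook4 below 0.16 m) and contact force between the fingers and hungQ below 0.2 N and (distance between hungR and hook0 below 0.16 m or distance between hungR and hook1 below 0.16 m or distance between hungR and hook2 below 0.16 m or distance between hungR and hook3 below 0.16 m or distance between hungR and hook4 below 0.16 m) and contact force between the fingers and hungR below 0.2 N and value of joint needle between 0.86 and 1.04 rad and velocity of joint knob below 0.05 rad/s); the robot touches nothing.
It fails at once if a lantern is knocked or pressed against the carousel with more than 25 N (contact force between any of lanternA, lanternB, lanternC, hungP, hungQ, hungR and carousel above 25 N).
It fails at once if a lantern is squeezed by the fingers with more than about 65 N a side (contact force between the fingers and lanternA above 130 N or contact force between the fingers and lanternB above 130 N or contact force between the fingers and lanternC above 130 N or contact force between the fingers and hungP above 130 N or contact force between the fingers and hungQ above 130 N or contact force between the fingers and hungR above 130 N).
It fails at once if another thing on the table is moved by more than 30 mm (distance of any of mug, cup, tape, spool, brush, jar_beads from where it was at the start of the episode above 0.03 m).
Of lanternA, lanternB, lanternC only 2 to 3 are there at a start; the rules pass over those that are not, and their reading is None.
Of hungP, hungQ, hungR only 1 to 2 are there at a start; the rules pass over those that are not, and their reading is None.
At some moment in a run one of lanternA, lanternB, lanternC may be knocked a few centimetres aside while the robot is not near it.
It also fails if it takes over 210 s, if anything falls off the work surface, if the arm or the gripper's body presses on something with over 40 N, if the wrist force passes 120 N, or if a joint passes its speed limit or range.

## Robot

A 7-joint arm with a two-finger parallel gripper is mounted at the origin on the work surface. World frame = base frame: x ahead of the robot, y to its left, z up, the work surface at z = 0. Lengths are in m, angles in rad, forces in N, time in s.
With the tool pointing down it reaches from about 0.425 to 0.925 m from the base axis. Payload 6.8 kg.
Tool frame: the origin (TCP) lies at the very end of the fingers, on their centre line; the grasp point (between the pads) lies bot.hold_point_z behind it (bot.hold_point_z is the distance from the TCP to the grasp point, in m); x points along the fingers, z is the direction in which the jaws open and shut, and the axes are right-handed (so a half turn about x gives the same grasp; the last joint's range is limited). The gripper opens to 85 mm and grips with 20 to 120 N. Pads are 22 mm wide; open, the fingers measure 114 mm over their backs; the gripper's body (76 mm by 85 mm) begins 54 mm behind the grasp point. The pads swing forward as they close: fully open they stand 13 mm farther back than shut.
Start: joints at [-1.213, 0.477, 0.022, 1.555, -0.011, 1.109, -0.083], TCP at [0.303, 0.603, 0.231] pointing down, gripper open.
Joint ranges: [-2.96, 2.96], [-0.34, 2.1], [-1.41, 1.46], [0.24, 2.44], [-1.37, 4.51], [0.17, 1.92], [-2.96, 2.96]. Speed limits (rad/s): [2.39, 2.39, 3.14, 3.14, 3.14, 3.14, 3.14].

## Interface

Orientations are given as a unit quaternion [w, x, y, z].
In Python, from station import bot gives the robot as it stands.
- The arm moves only by the tool drive_tool, never from a script. Its arguments are lists of equal length, an entry for each row: "slide": the shift along the world's x, y, z in mm, a list of three; "turn": the turn, a rotation vector about the world's x, y, z in rad, a list of three; "gripper": the opening, from 0 (shut) to 1 (fully open). A call has 1 to 10 rows; each row is the pose to reach, as a shift and turn from the pose measured when the call began; what a row does not reach only later rows make up. A row lasts 1/10 s, in which the tool goes at most 50 mm and 8.59 degrees, less where a joint would pass 70% of its speed; a pose out of reach is approached as far as the arm can. A call with a gripper value outside its range is refused whole. The fingers move at their own pace and stop on an object; "squeeze" is the grip in N (left out, the last holds). Time passes only in rows, so rows that repeat a pose let the fingers close. It gives the time, the measured TCP pose, the force and the opening at its end, in the units of the state.
- bot.get_obs(): the state, without advancing time (a new reading comes with each control period).
- bot.read_camera(name): name is "side" or "top"; returns a dict with "color" (384x512x3 uint8, red, green, blue), "fovy" (degrees; the focal length in pixels is half the picture's height over the tangent of half this angle, whatever the lens; pixels are square), "cx", "cy" (the principal point, pixels), "R" (3x3) and "t" (3): a world point X has camera coordinates R X + t. Camera axes: x right, y down, z forward; pixel columns grow to the right and rows downward; lengths in m; the calibration is good to about 2 mm. A picture is of the moment at which its call begins. There is no depth.
- bot.hand_in(): hands the job in, once; it reports no verdict.
The state is a dict: "t": time; "q": joint angles; "joint_vel": joint speeds; "joint_torque": joint torques, N m; "eef_pos": TCP position; "tool_rot": TCP orientation; "contact_force": force on the tool from outside, world axes, zero at the start; "torque": the same for the moment, N m; "gripper_width": opening from 0.0 (shut) to 1.0 (fully open).
Only numpy, scipy, OpenCV 4.12 (cv2) and the standard library are available. Lean on these libraries where they do the work, as an engineer would, in place of code of your own. Each camera call takes 0.05 s, during which the arm holds its last target.

## Working session

There is one attempt and no reset: what is moved stays moved. The work goes in short steps, Python scripts to look and compute and a tool call to move; the robot and the scene stay as the last step left them, time stands still between calls to the robot, and variables do not carry over. Pictures are saved under pics/ and viewed, and the job is handed in when it is done.

Besides the shell and the picture viewer there is one more tool, called after "Emit:" as name(argument=value, ...) on one line, values as JSON. drive_tool: Moves the arm, as the interface text tells. Its arguments: {"type":"object","properties":{"slide":{"type":"array"},"turn":{"type":"array"},"gripper":{"type":"array"},"squeeze":{"type":"number"}},"required":["slide","turn","gripper"]}

```bash
ls; mkdir -p pics; cat > h.py <<'E'
import numpy as np, cv2
from station import bot
def cam(n):
    c=bot.read_camera(n); c['f']=c['color'].shape[0]/2/np.tan(np.radians(c['fovy'])/2); c['R']=np.array(c['R']);c['t']=np.array(c['t']);return c
def ray(c,u,v):
    d=c['R'].T@np.array([(u-c['cx'])/c['f'],(v-c['cy'])/c['f'],1.]); return -c['R'].T@c['t'],d
def onz(c,u,v,z):
    o,d=ray(c,u,v); return o+d*(z-o[2])/d[2]
def proj(c,X):
    p=c['R']@np.array(X)+c['t']; return p[:2]/p[2]*c['f']+[c['cx'],c['cy']]
def save(c,name,box=None,s=1):
    im=c['color'][:,:,::-1]
    if box: im=im[box[1]:box[3],box[0]:box[2]]
    im=cv2.resize(im,None,fx=s,fy=s,interpolation=cv2.INTER_CUBIC); cv2.imwrite('pics/'+name+'.png',im)
E
python3 - <<'E'
from h import *
for n in('top','side'):
    c=cam(n); save(c,n+'0',s=1.5); print(n,c['fovy'],c['cx'],c['cy'],-c['R'].T@c['t'],c['R'].round(3).tolist())
print(bot.get_obs(),bot.hold_point_z)
E
```

```text
pics
top 53.83445604871824 254.3795390517348 188.58484006301984 [0.30618015 0.04990089 1.22038938] [[0.001, -1.0, -0.004], [-0.984, -0.0, -0.176], [0.176, 0.004, -0.984]]
side 52.287419262010815 259.9486204070708 192.00030715856016 [ 0.02587214 -0.68405398  1.18514539] [[0.836, -0.548, -0.009], [-0.42, -0.629, -0.654], [0.353, 0.551, -0.756]]
{'t': 0.1, 'q': array([-1.21309341,  0.47772007,  0.02234974,  1.55636455, -0.01149358,
        1.10931557, -0.08310316]), 'joint_vel': array([ 0.0009002 , -0.00168926, -0.00136268, -0.00295578, -0.000571  ,
       -0.00132501,  0.00040104]), 'joint_torque': array([ 3.20845174e-03, -5.97761893e+01,  1.61321349e+00, -2.81957334e+01,
        1.28170423e-02,  5.01875445e-03,  1.85188730e-05]), 'eef_pos': array([0.30294083, 0.60258972, 0.23041627]), 'tool_rot': array([ 0.60141913, -0.37145369,  0.60237795,  0.37075327]), 'contact_force': array([-0.25585437, -0.20337439, -0.04085996]), 'torque': array([-0.01205391, -0.02357738,  0.03993259]), 'gripper_width': 0.9979814118787481} 0.0187
```

View pics/top0.png

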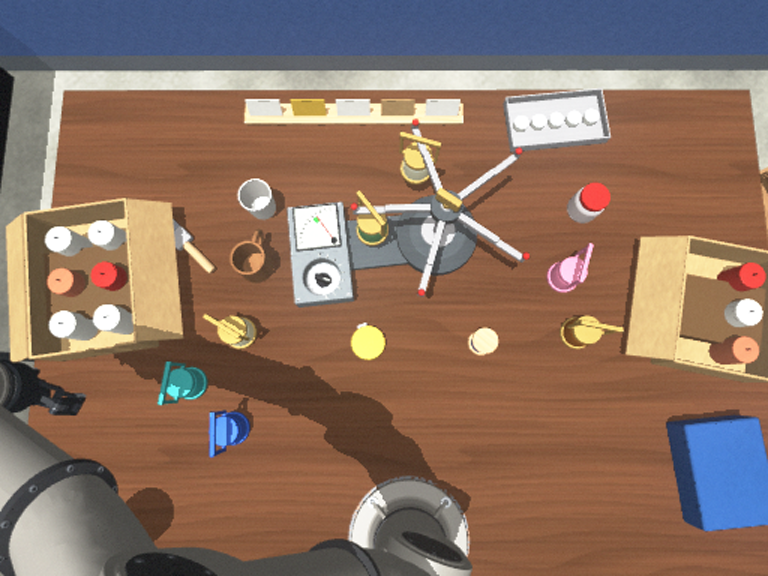

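View pics/side0.png

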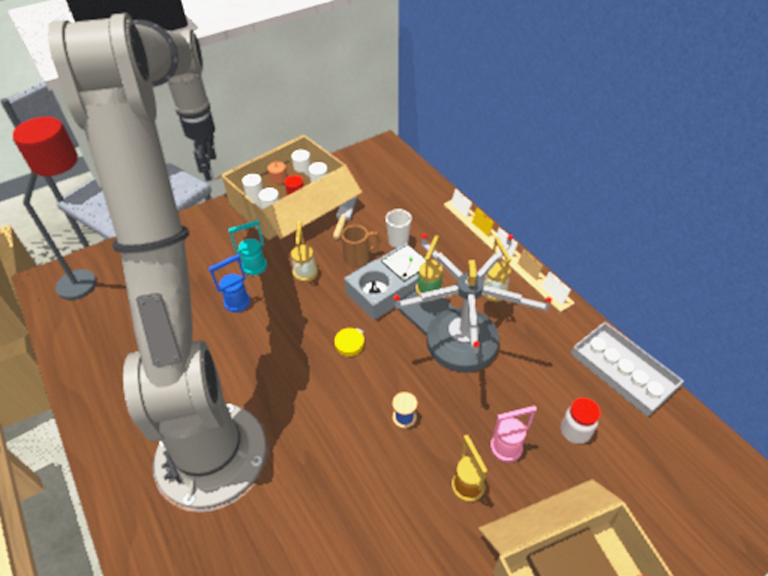

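Candidates in top0 (1.5x pixels): the clear lantern is at (235,330) and the amber one at (582,330). The blue (228,428), turquoise (183,383) and pink (570,270) ones are look-alikes. A clear one (415,160) and a green one (370,225) already hang. Next I'll take close crops and measurements.

```bash
python3 - <<'E'
from h import *
c=cam('top'); save(c,'t_console',(180,75,380,215),4)
save(c,'t_lant',(120,190,200,245),6); save(c,'t_lant2',(350,150,430,245),6)
s=cam('side'); save(s,'s_all',(220,140,380,260),5); save(s,'s_l',(130,130,230,220),6)
for cc in (c,s):
    h=cv2.cvtColor(cc['color'],cv2.COLOR_RGB2HSV)
    m=(((h[...,0]<6)|(h[...,0]>174))&(h[...,1]>180)&(h[...,2]>120)).astype(np.uint8)
    n,_,st,ce=cv2.connectedComponentsWithStats(m)
    for i in range(1,n):
        if 3<st[i,4]<60: print(ce[i].round(1),st[i,4],onz(cc,*ce[i],.232).round(4))
    print()
E
```

```text
[276.2  81.3] 6 [ 0.7872 -0.0071  0.232 ]
[350.4 170.1] 14 [ 0.5327 -0.2034  0.232 ]
[ 74.5 178. ] 21 [0.5111 0.5345 0.232 ]
[ 63.8 180.8] 20 [0.5036 0.5624 0.232 ]
[500.8 183. ] 4 [ 0.4977 -0.6007  0.232 ]
[506. 189.] 4 [ 0.4815 -0.6127  0.232 ]
[ 70.5 190.5] 6 [0.4774 0.5422 0.232 ]
[280.4 195. ] 7 [ 0.4653 -0.0154  0.232 ]

[282.3 156.9] 9 [0.6247 0.1029 0.232 ]
[339.5 157.5] 4 [ 0.7881 -0.0102  0.232 ]
[264. 198.] 9 [ 0.4676 -0.0175  0.232 ]
[365.  199.5] 6 [ 0.7297 -0.1997  0.232 ]
[317.3 229.1] 9 [ 0.5327 -0.206   0.232 ]
```

View pics/t_console.png

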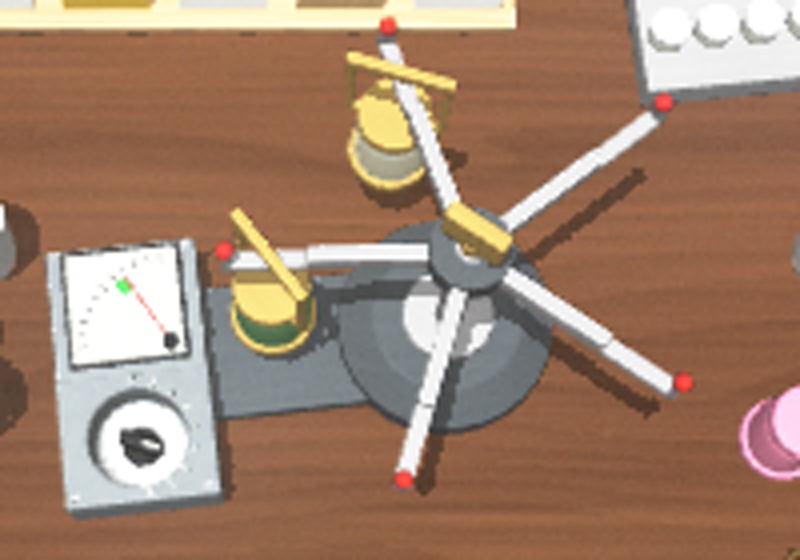

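View pics/t_lant.png

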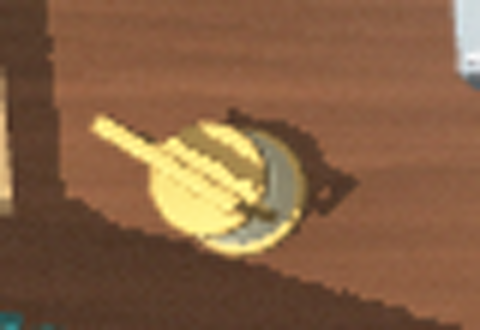

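View pics/t_lant2.png

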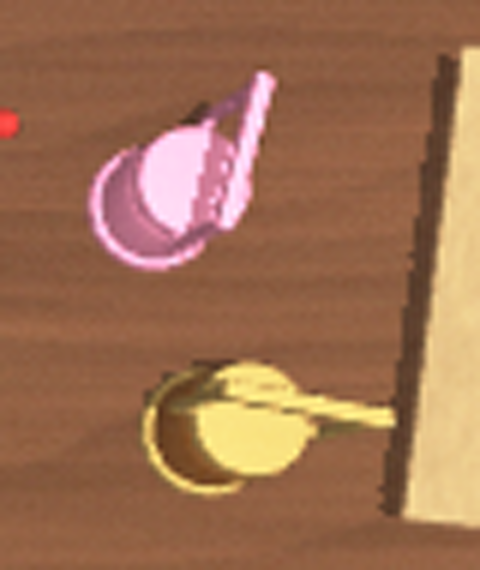

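View pics/s_all.png

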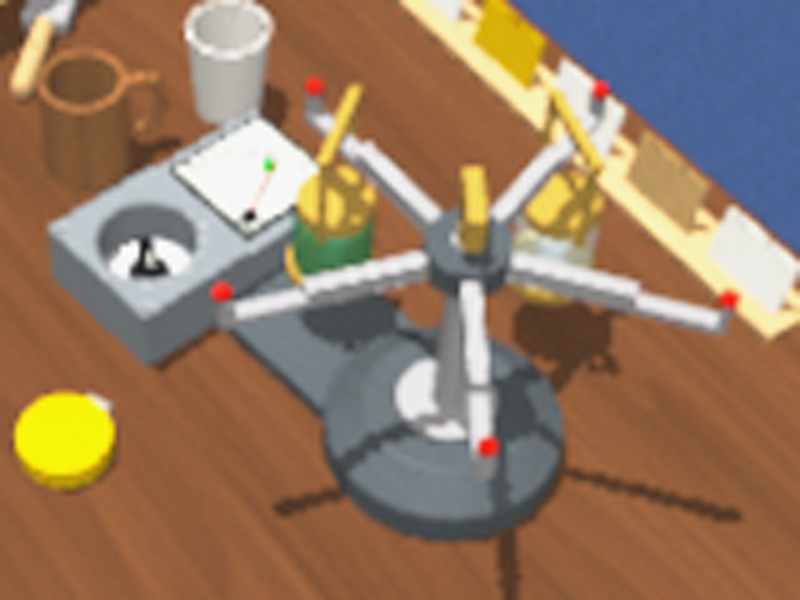

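View pics/s_l.png

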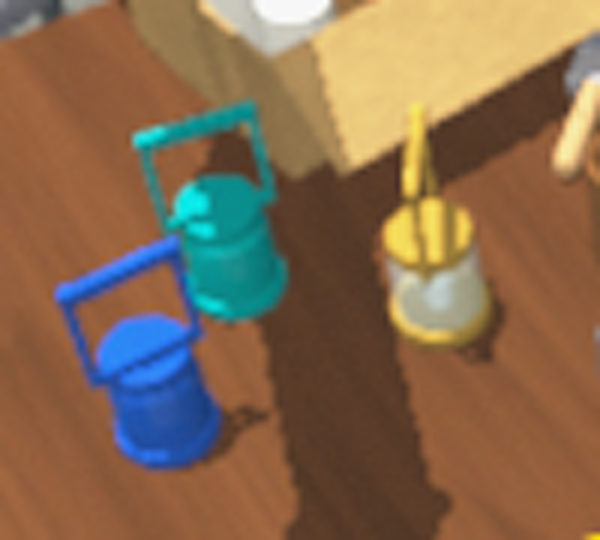

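```bash
cat > m1.py <<'E'
from h import *
from scipy.optimize import least_squares
c=cam('top'); s=cam('side')
B=np.array([[.6247,.1029],[.7881,-.0086],[.4665,-.0165],[.7297,-.1997],[.5327,-.2047]])
K=[3,2,4,1,0]
def r(p):
    a=p[3]+np.array(K)*2*np.pi/5
    return (np.c_[p[0]+p[2]*np.cos(a),p[1]+p[2]*np.sin(a)]-B).ravel()
o=least_squares(r,[.63,-.06,.165,-2.2]); print('axis x,y,r,hook0ang',o.x.round(4),np.degrees(o.x[3]),(r(o.x)*1e3).round(1))
T=lambda u,v,x0,y0,k,z:onz(c,x0+u/k,y0+v/k,z)
P=[T(*q,180,75,4,.06) for q in((48,255),(195,240),(68,508),(220,493))]
print('console corners',np.round(P,4).tolist())
print('well',T(140,438,180,75,4,.06).round(4),'floor',T(142,442,180,75,4,.018).round(4))
print('meter pivot',T(171,341,180,75,4,.06).round(4),'needle tip',T(125,285,180,75,4,.06).round(4))
E
python3 m1.py
```

```text
axis x,y,r,hook0ang [ 0.6283 -0.0653  0.1688 -2.1762] -124.68572417257775 [-0.2  0.6 -0.4 -0.9  0.1 -0.3  1.   0.1 -0.4  0.5]
console corners [[0.6749, 0.2536, 0.06], [0.6874, 0.1363, 0.06], [0.471, 0.232, 0.06], [0.4828, 0.1143, 0.06]]
well [0.5262 0.1773 0.06  ] floor [0.5309 0.1802 0.018 ]
meter pivot [0.6042 0.1542 0.06  ] needle tip [0.6501 0.1915 0.06  ]
```

```bash
python3 - <<'E'
from h import *
c=cam('top'); s=cam('side')
save(c,'k_t',(196,166,236,206),14); save(s,'k_s',(232,175,282,212),14)
E
```

```text
(no output)
```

View pics/k_t.png

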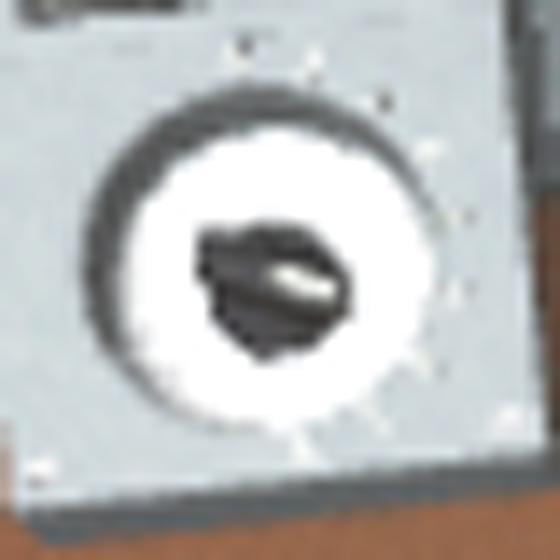

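View pics/k_s.png

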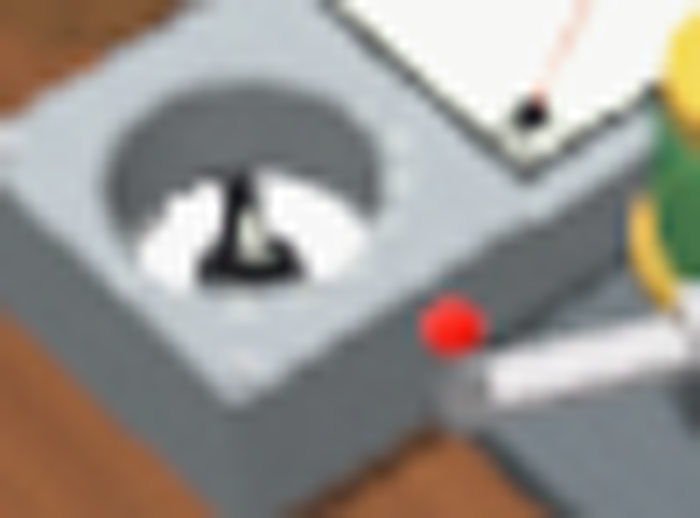

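```bash
python3 - <<'E'
from h import *
from scipy.spatial.transform import Rotation as R
c=cam('top'); s=cam('side')
def tri(a,b):
    o1,d1=ray(c,*a);o2,d2=ray(s,*b);A=np.c_[d1,-d2];k=np.linalg.lstsq(A,o2-o1,rcond=None)[0];p,q=o1+k[0]*d1,o2+k[1]*d2
    return ((p+q)/2).round(4),np.linalg.norm(p-q).round(4)
print('rim',onz(c,196+262/14,166+258/14,.06),onz(s,232+244/14,175+188/14,.06),tri((196+262/14,166+258/14),(232+244/14,175+188/14)))
print('bar top',onz(c,196+275/14,166+262/14,.0465))
print('pivot',onz(s,232+530/14,175+112/14,.06), onz(c,180+171/4,75+341/4,.06))
print('bead-tri',tri((280.4,195),(264,198)),tri((276.2,81.3),(339.5,157.5)),tri((350.4,170.1),(317.3,229.1)))
o=bot.get_obs(); M=R.from_quat(o['tool_rot'],scalar_first=True).as_matrix(); print(M.round(3))
# lantern bars
T=lambda u,v,x0,y0,k,z:onz(c,x0+u/k,y0+v/k,z).round(4)
print('A bar',T(97,123,120,190,6,.157),T(265,212,120,190,6,.157),'foot',T(243,192,120,190,6,.0))
print('C bar',T(180,398,350,150,6,.157),T(395,417,350,150,6,.157),'foot',T(205,430,350,150,6,.0))
E
```

```text
rim [0.52645305 0.1781494  0.06      ] [0.52739787 0.17368496 0.06      ] (array([0.5287, 0.1783, 0.0543]), np.float64(0.0025))
bar top [0.52809692 0.17668826 0.0465    ]
pivot [0.60833898 0.15340937 0.06      ] [0.60422232 0.15423672 0.06      ]
bead-tri (array([ 0.467 , -0.0159,  0.2303]), np.float64(0.0029)) (array([ 0.7898, -0.0077,  0.2286]), np.float64(0.0017)) (array([ 0.5339, -0.2043,  0.2289]), np.float64(0.0007))
[[-0.    -0.893  0.449]
 [-0.     0.449  0.893]
 [-1.     0.    -0.   ]]
A bar [0.4329 0.3884 0.157 ] [0.391  0.3073 0.157 ] foot [0.4143 0.3576 0.    ]
C bar [ 0.4166 -0.3     0.157 ] [ 0.4077 -0.4001  0.157 ] foot [ 0.4157 -0.364   0.    ]
```

Emit:
drive_tool(slide=[[20,-40,5],[42,-82,10],[65,-125,10],[88,-168,10],[110,-210,10],[132,-252,10],[155,-295,10],[178,-338,10],[202,-382,10],[225,-425,10]], turn=[[0,0,-0.14],[0,0,-0.28],[0,0,-0.42],[0,0,-0.56],[0,0,-0.7],[0,0,-0.84],[0,0,-0.98],[0,0,-1.12],[0,0,-1.27],[0,0,-1.42]], gripper=[0.4,0.4,0.4,0.4,0.4,0.4,0.4,0.4,0.4,0.4], squeeze=40)

```text
t: 1.5
eef_pos: [0.5289, 0.1762, 0.2417]
tool_rot: [0.698, 0.113, 0.698, -0.113]
contact_force: [0.8, 0.4, -0.2]
gripper_width: 0.401
```

Emit:
drive_tool(slide=[[0,0,-35],[0,1,-70],[0,1,-105],[0,2,-135],[0,2,-155],[0,2,-155]], turn=[[0,0,0],[0,0,0],[0,0,0],[0,0,0],[0,0,0],[0,0,0]], gripper=[0.38,0.38,0.38,0.38,0.38,0.38])

```text
t: 2.1
eef_pos: [0.527, 0.1777, 0.0843]
tool_rot: [0.697, 0.112, 0.699, -0.114]
contact_force: [0.4, 0.6, -0.3]
gripper_width: 0.385
```

```bash
python3 - <<'E'
from h import *
from scipy.spatial.transform import Rotation as R
s=cam('side');c=cam('top')
save(s,'g_s',(215,130,315,220),6); save(c,'g_t',(170,120,270,210),6)
o=bot.get_obs(); M=R.from_quat(o['tool_rot'],scalar_first=True).as_matrix(); print(o['eef_pos'],M.round(3))
E
```

```text
[0.52923619 0.17824877 0.08716416] [[ 0.001  0.316  0.949]
 [ 0.001  0.949 -0.316]
 [-1.     0.001  0.001]]
```

View pics/g_s.png

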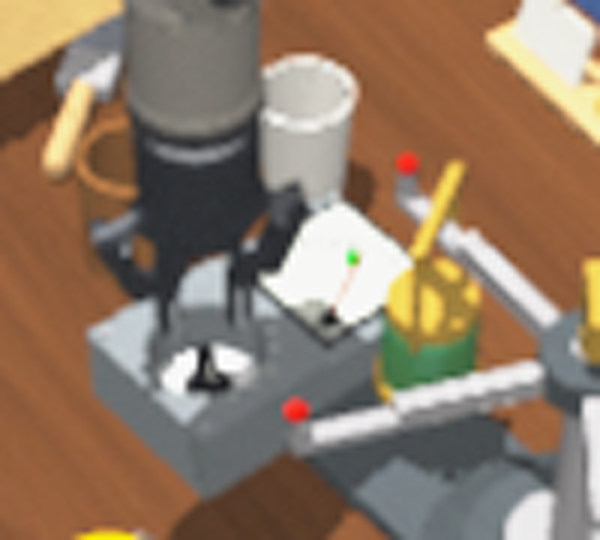

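View pics/g_t.png

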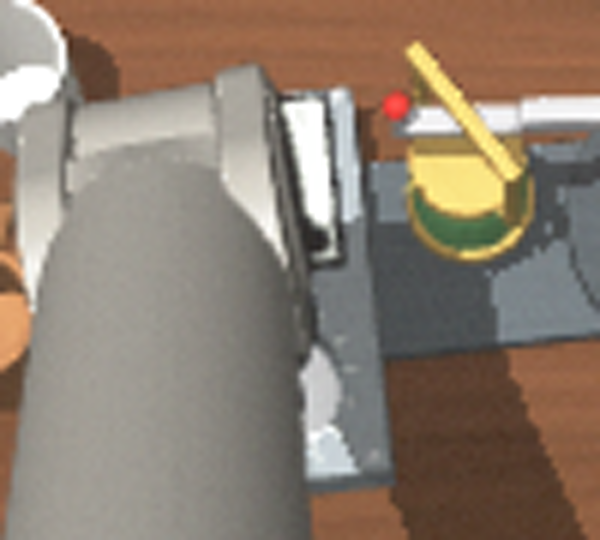

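The side crop shows the two fingers over the well, one on each side of the bar (around 205,360). Next I'll go down slowly.

Emit:
drive_tool(slide=[[0,0,-20],[0,0,-40],[0,0,-55],[0,0,-62],[0,0,-62]], turn=[[0,0,0],[0,0,0],[0,0,0],[0,0,0],[0,0,0]], gripper=[0.38,0.38,0.38,0.38,0.38])

```text
t: 2.7
eef_pos: [0.5292, 0.1782, 0.025]
tool_rot: [0.698, 0.113, 0.698, -0.113]
contact_force: [0.2, -0.8, 0.4]
gripper_width: 0.38
```

```bash
python3 - <<'E'
from h import *
s=cam('side')
save(s,'g_s2',(215,130,315,220),6)
E
```

```text
(no output)
```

View pics/g_s2.png

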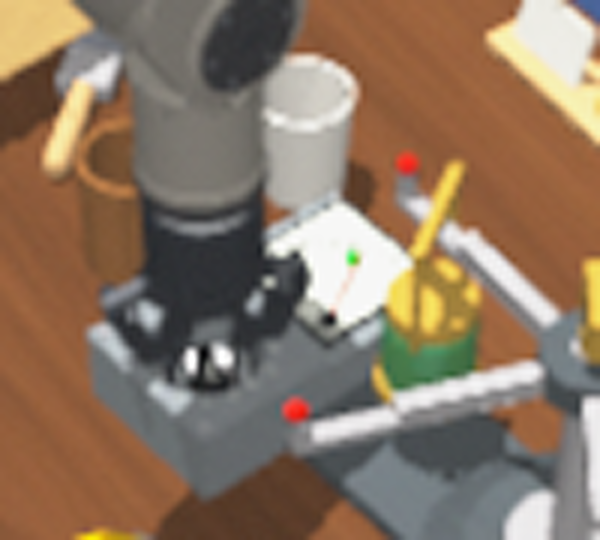

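Emit:
drive_tool(slide=[[0,0,0],[0,0,0],[0,0,0],[0,0,0],[0,0,0],[0,0,0]], turn=[[0,0,0],[0,0,0],[0,0,0],[0,0,0],[0,0,0],[0,0,0]], gripper=[0.25,0.1,0,0,0,0], squeeze=40)

```text
t: 3.35
eef_pos: [0.529, 0.1788, 0.0266]
tool_rot: [0.698, 0.114, 0.698, -0.112]
contact_force: [-4.7, 1.0, 6.8]
gripper_width: 0.13
```

Emit:
drive_tool(slide=[[-1,0,0],[-1,0,0],[-1,0,0],[-1,0,0],[-1,0,0],[-1,0,0],[-1,0,0],[-1,0,0],[-1,0,0],[-1,0,0]], turn=[[0,0,0.1],[0,0,0.22],[0,0,0.34],[0,0,0.46],[0,0,0.58],[0,0,0.7],[0,0,0.82],[0,0,0.94],[0,0,1.06],[0,0,1.16]], gripper=[0,0,0,0,0,0,0,0,0,0])

```text
t: 4.35
eef_pos: [0.5314, 0.1795, 0.0268]
tool_rot: [0.647, -0.289, 0.643, 0.29]
contact_force: [10.4, 2.3, -16.8]
gripper_width: 0.132
```

```bash
cat > st.py <<'E'
from h import *
from scipy.spatial.transform import Rotation as R
o=bot.get_obs(); M=R.from_quat(o['tool_rot'],scalar_first=True).as_matrix()
print('t',o['t'],o['eef_pos'].round(4),'x',M[:,0].round(3),'jaw deg',np.degrees(np.arctan2(M[1,2],M[0,2])).round(1),'tau',o['torque'].round(2),'F',o['contact_force'].round(1),'q',o['q'].round(2),o['gripper_width'])
E
python3 st.py;python3 - <<'E'
from h import *
s=cam('side')
save(s,'g_s3',(215,130,315,220),6)
E
```

```text
t 4.35 [0.5314 0.1795 0.0268] x [ 0.005  0.003 -1.   ] jaw deg 48.3 tau [ 0.59 -2.17 -0.1 ] F [ 10.4   2.3 -16.8] q [-0.46  0.57  0.02  1.98 -0.02  0.59  0.43] 0.13150613931579686
```

View pics/g_s3.png

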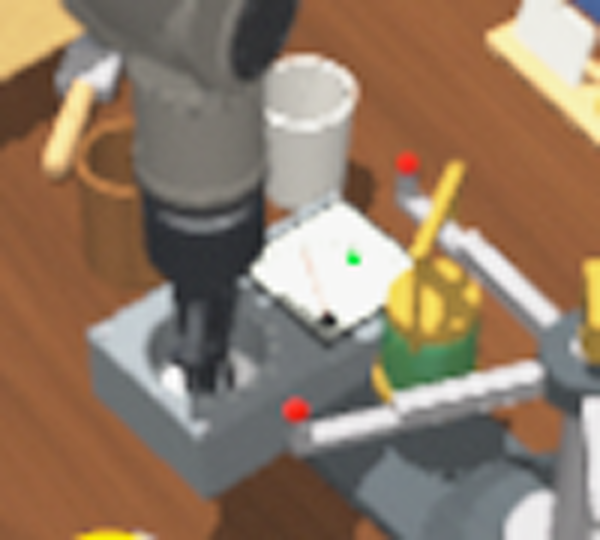

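Emit:
drive_tool(slide=[[1,0,0],[1,0,0],[1,0,0],[1,0,0],[1,0,0],[1,0,0],[1,0,0],[1,0,0],[1,0,0]], turn=[[0,0,0.1],[0,0,0.2],[0,0,0.3],[0,0,0.4],[0,0,0.5],[0,0,0.6],[0,0,0.7],[0,0,0.78],[0,0,0.84]], gripper=[0,0,0,0,0,0,0,0,0])

```text
t: 5.3
eef_pos: [0.5321, 0.1813, 0.0267]
tool_rot: [0.471, -0.528, 0.466, 0.531]
contact_force: [0.5, 5.3, -7.4]
gripper_width: 0.13
```

```bash
python3 st.py;python3 - <<'E'
from h import *
s=cam('side')
save(s,'g_s4',(215,130,315,220),6)
E
```

```text
t 5.3 [0.5321 0.1813 0.0267] x [ 0.001  0.008 -1.   ] jaw deg 96.9 tau [ 1.07 -0.01 -0.2 ] F [ 0.5  5.3 -7.4] q [-0.28  0.58 -0.2   1.96  0.18  0.61  1.1 ] 0.13029818433002777
```

View pics/g_s4.png

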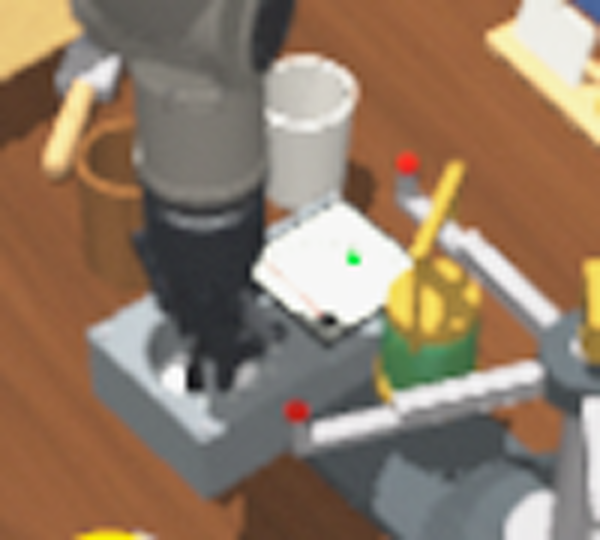

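Emit:
drive_tool(slide=[[0,0,0],[0,0,0],[0,0,0],[0,0,0]], turn=[[0,0,0.04],[0,0,0.08],[0,0,0.12],[0,0,0.12]], gripper=[0,0,0,0])

```text
t: 5.75
eef_pos: [0.532, 0.1815, 0.0268]
tool_rot: [0.439, -0.554, 0.434, 0.558]
contact_force: [-0.6, 3.7, -5.0]
gripper_width: 0.128
```

```bash
python3 st.py;python3 - <<'E'
from h import *
s=cam('side')
save(s,'g_s5',(235,150,295,200),10)
E
```

```text
t 5.75 [0.532  0.1815 0.0268] x [-0.     0.009 -1.   ] jaw deg 103.7 tau [ 0.55  0.19 -1.85] F [-0.6  3.7 -5. ] q [-0.25  0.58 -0.23  1.96  0.21  0.62  1.19] 0.12811245630807244
```

View pics/g_s5.png

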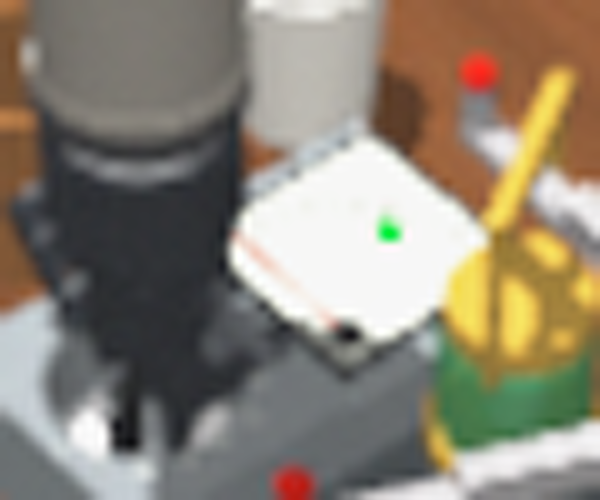

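Emit:
drive_tool(slide=[[0,0,0],[0,0,0],[0,0,0],[0,0,20],[0,0,60],[0,0,100],[0,0,145],[0,0,190],[0,0,240]], turn=[[0,0,0],[0,0,0],[0,0,0],[0,0,0],[0,0,0],[0,0,0],[0,0,0],[0,0,0],[0,0,0]], gripper=[0.2,0.35,0.38,0.38,0.38,0.38,0.38,0.38,0.38])

```text
t: 6.7
eef_pos: [0.5312, 0.181, 0.2683]
tool_rot: [0.439, -0.554, 0.435, 0.558]
contact_force: [0.7, 0.4, 0.0]
gripper_width: 0.383
```

```bash
python3 st.py;python3 - <<'E'
from h import *
s=cam('side');c=cam('top')
save(s,'a_s',s=1.5); save(c,'a_t',s=1.5)
save(s,'a_sz',(130,130,330,230),4)
E
```

```text
t 6.7 [0.5312 0.181  0.2683] x [-0.001  0.008 -1.   ] jaw deg 103.7 tau [-0.   -0.09 -0.02] F [0.7 0.4 0. ] q [-0.19  0.27 -0.3   1.77  0.08  1.1   1.3 ] 0.383249427258498
```

View pics/a_sz.png

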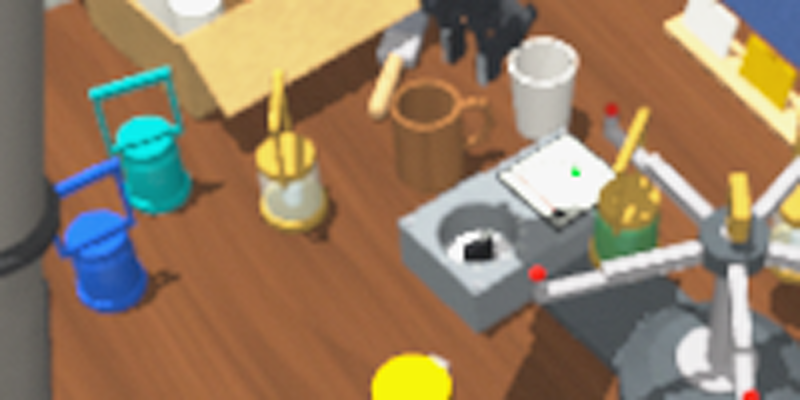

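View pics/a_t.png

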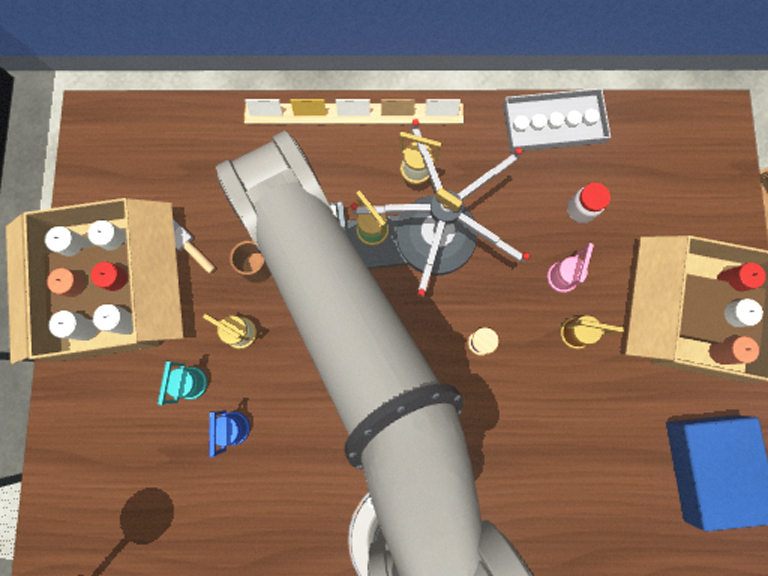

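```bash
python3 - <<'E'
from h import *
s=cam('side');c=cam('top')
a=[(c,(130,200,180,240)),(s,(185,142,225,192)),(c,(368,205,418,240)),(s,(295,285,335,335))]
for i,(k,b) in enumerate(a): save(k,'L%d'%i,b,12)
E
```

```text
(no output)
```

View pics/L0.png

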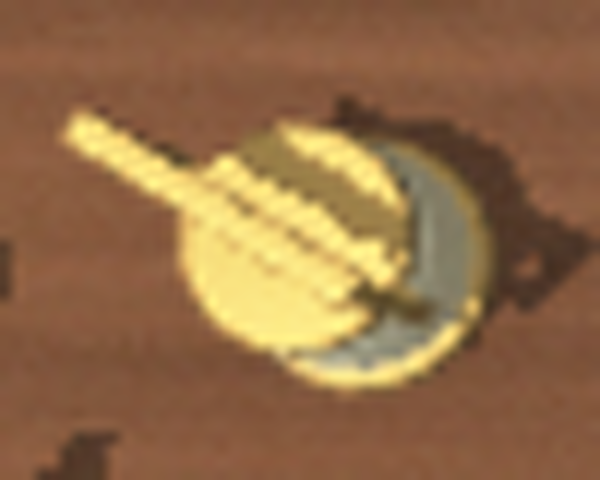

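View pics/L1.png

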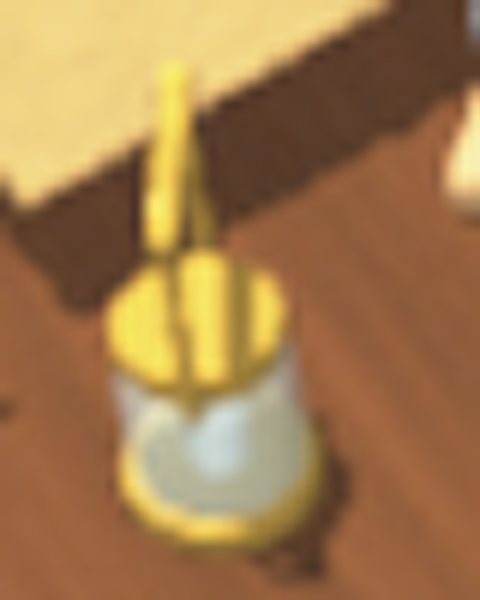

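View pics/L2.png

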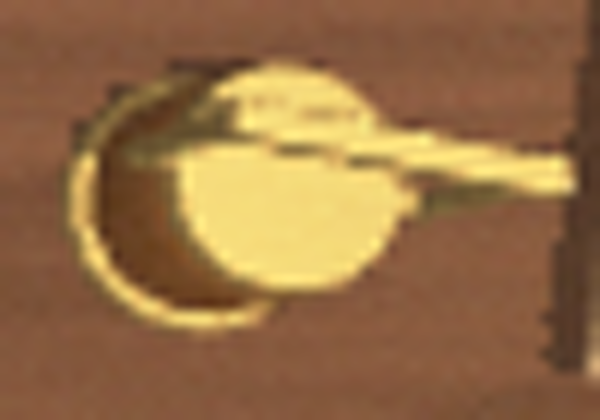

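View pics/L3.png

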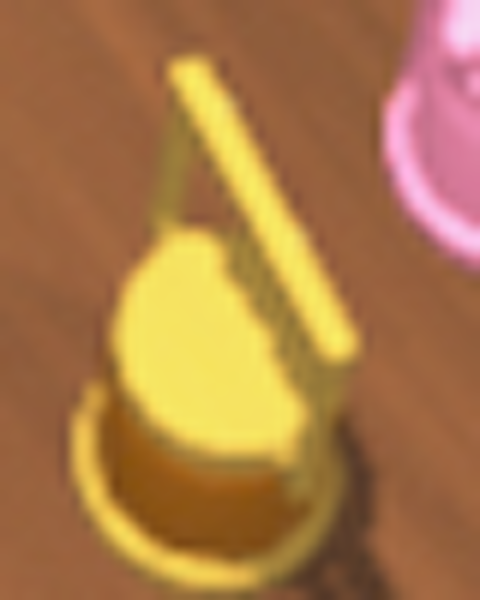

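```bash
python3 - <<'E'
from h import *
c=cam('top'); s=cam('side')
b=[(130,200),(185,142),(368,205),(295,285)]
def f(k,i,u,v,z): return onz(k,b[i][0]+u/12-.0,b[i][1]+v/12,z).round(4)
print('A lid',f(c,0,294,238,.082),f(s,1,197,319,.082))
print('A bar top far',f(c,0,80,130,.155),f(s,1,175,72,.157),'near side',f(s,1,160,235,.157))
print('C lid',f(c,2,289,177,.082),f(s,3,212,345,.082))
p,q=f(s,3,190,70,.157),f(s,3,340,340,.157); print('C bar side',p,q,(p+q)/2,np.linalg.norm(p-q)); print('C bar right top',f(c,2,570,175,.157))
E
```

```text
A lid [0.4136 0.3553 0.082 ] [0.4158 0.3502 0.082 ]
A bar top far [0.4322 0.3876 0.155 ] [0.4351 0.3826 0.157 ] near side [0.3967 0.3188 0.157 ]
C lid [ 0.4141 -0.3604  0.082 ] [ 0.4104 -0.3609  0.082 ]
C bar side [ 0.4222 -0.3264  0.157 ] [ 0.4093 -0.398   0.157 ] [ 0.41575 -0.3622   0.157  ] 0.07275280063337768
C bar right top [ 0.4075 -0.3991  0.157 ]
```

```bash
python3 - <<'E'
from h import *
c=cam('top')
print('pink foot',onz(c,350+155/6,150+205/6,0).round(3),'lid',onz(c,350+185/6,150+180/6,.082).round(3),'bar',onz(c,350+265/6,150+75/6,.157).round(3),onz(c,350+230/6,150+225/6,.157).round(3))
print('spool',onz(c,483/1.5,340/1.5,.064).round(3),'tape',onz(c,368/1.5,342/1.5,.02).round(3),'mug',onz(c,248/1.5,255/1.5,.095).round(3),'rbox',onz(c,628/1.5,350/1.5,.1).round(3))
E
python3 st.py
```

```text
pink foot [ 0.539 -0.344  0.   ] lid [ 0.536 -0.334  0.082] bar [ 0.573 -0.35   0.157] [ 0.499 -0.328  0.157]
spool [ 0.395 -0.152  0.064] tape [0.394 0.083 0.02 ] mug [0.565 0.326 0.095] rbox [ 0.372 -0.429  0.1  ]
t 7.05 [0.531  0.181  0.2651] x [-0.003  0.008 -1.   ] jaw deg 103.7 tau [-0.    0.   -0.01] F [ 0.1 -0.8 -0.7] q [-0.19  0.28 -0.3   1.78  0.08  1.1   1.3 ] 0.3816206878443131
```

Emit:
drive_tool(slide=[[-12,17,5],[-23,34,5],[-35,51,5],[-46,68,5],[-58,86,5],[-70,103,5],[-81,120,5],[-93,137,5],[-104,154,5],[-116,171,5]], turn=[[0,0,-0.14],[0,0,-0.28],[0,0,-0.42],[0,0,-0.56],[0,0,-0.7],[0,0,-0.84],[0,0,-0.98],[0,0,-1.12],[0,0,-1.26],[0,0,-1.4]], gripper=[0.5,0.5,0.5,0.5,0.5,0.5,0.5,0.5,0.5,0.5])

```text
t: 8.05
eef_pos: [0.414, 0.3519, 0.2683]
tool_rot: [0.695, -0.142, 0.691, 0.142]
contact_force: [-0.1, -0.4, 0.2]
gripper_width: 0.502
```

```bash
python3 st.py
```

```text
t 8.05 [0.414  0.3519 0.2683] x [ 0.005  0.001 -1.   ] jaw deg 23.2 tau [ 0.02 -0.03 -0.02] F [-0.1 -0.4  0.2] q [-0.63  0.23 -0.22  1.82  0.06  1.09 -0.47] 0.5016257167359828
```

Emit:
drive_tool(slide=[[1,0,-8],[1,0,-16],[1,0,-24],[1,0,-32],[1,0,-40],[1,0,-50],[1,0,-60],[1,0,-70],[1,0,-70]], turn=[[0,0,-0.14],[0,0,-0.28],[0,0,-0.42],[0,0,-0.56],[0,0,-0.7],[0,0,-0.84],[0,0,-0.93],[0,0,-0.93],[0,0,-0.93]], gripper=[0.5,0.5,0.5,0.5,0.5,0.5,0.5,0.5,0.5])

```text
t: 8.95
eef_pos: [0.4138, 0.3508, 0.1958]
tool_rot: [0.684, 0.181, 0.682, -0.185]
contact_force: [-0.2, 0.2, 0.3]
gripper_width: 0.502
```

```bash
python3 st.py; python3 - <<'E'
from h import *
s=cam('side');save(s,'b_s',(170,110,240,190),7)
c=cam('top');save(c,'b_t',(110,180,210,250),6)
E
```

```text
t 8.95 [0.4138 0.3508 0.1958] x [ 0.001 -0.006 -1.   ] jaw deg -30.0 tau [-0.03  0.   -0.04] F [-0.2  0.2  0.3] q [-0.75  0.3  -0.08  1.9   0.04  0.94 -1.38] 0.5022609787955618
```

View pics/b_s.png

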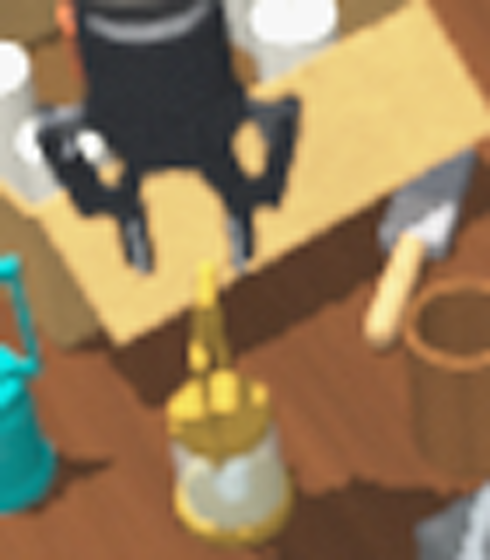

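View pics/b_t.png

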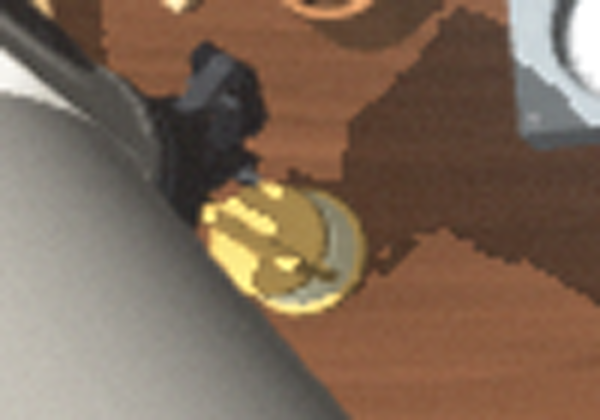

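Side crop: the bail bar (205,270 to 200,355) lies between the fingertips (140,265) and (240,262). Going down onto it.

Emit:
drive_tool(slide=[[1,1,-20],[1,1,-38],[1,1,-48],[1,1,-48],[1,1,-48],[1,1,-48],[1,1,-48],[1,1,-48],[1,1,-48],[1,1,-48]], turn=[[0,0,0],[0,0,0],[0,0,0],[0,0,0],[0,0,0],[0,0,0],[0,0,0],[0,0,0],[0,0,0],[0,0,0]], gripper=[0.5,0.5,0.5,0.4,0.3,0.2,0.1,0.05,0,0], squeeze=35)

```text
t: 10.05
eef_pos: [0.4159, 0.3534, 0.1506]
tool_rot: [0.685, 0.183, 0.681, -0.184]
contact_force: [-1.3, 0.1, 5.9]
gripper_width: 0.091
```

```bash
python3 st.py; python3 - <<'E'
from h import *
s=cam('side');save(s,'b_s2',(170,110,240,190),7)
E
```

```text
t 10.05 [0.4159 0.3534 0.1506] x [ 0.004 -0.003 -1.   ] jaw deg -30.0 tau [ 0.05  0.39 -0.01] F [-1.3  0.1  5.9] q [-0.75  0.36 -0.08  1.94  0.05  0.84 -1.39] 0.09119752841593712
```

View pics/b_s2.png

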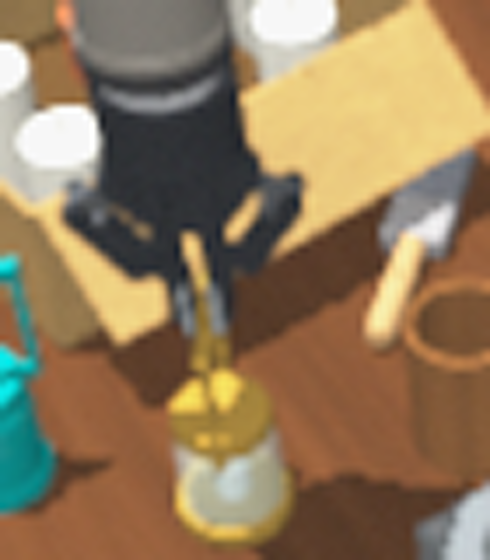

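Emit:
drive_tool(slide=[[0,0,0],[0,0,5],[0,0,12],[0,0,20],[0,0,20]], turn=[[0,0,0],[0,0,0],[0,0,0],[0,0,0],[0,0,0]], gripper=[0,0,0,0,0])

```text
t: 10.6
eef_pos: [0.4166, 0.354, 0.1721]
tool_rot: [0.685, 0.183, 0.681, -0.183]
contact_force: [0.8, 0.3, -0.9]
gripper_width: 0.089
```

```bash
python3 st.py; python3 - <<'E'
from h import *
s=cam('side');save(s,'b_s3',(170,110,240,190),7)
E
```

```text
t 10.6 [0.4166 0.354  0.1721] x [ 0.006 -0.001 -1.   ] jaw deg -30.0 tau [0.08 0.01 0.02] F [ 0.8  0.3 -0.9] q [-0.75  0.34 -0.08  1.92  0.04  0.88 -1.38] 0.08878415938522807
```

View pics/b_s3.png

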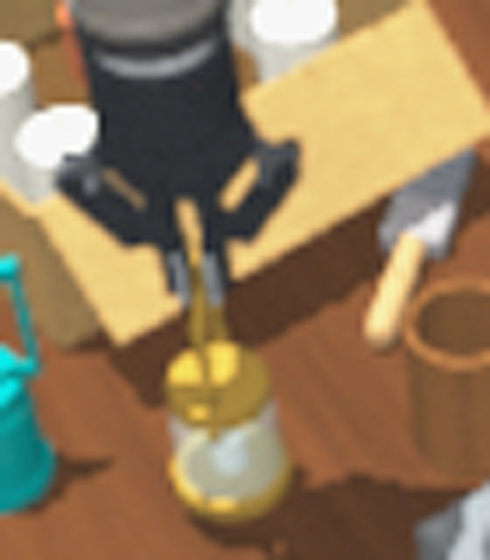

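Emit:
drive_tool(slide=[[0,0,30],[0,0,60],[0,-20,81],[2,-60,83],[4,-100,83],[6,-140,83],[8,-180,83],[9,-220,83],[10,-260,83],[10,-295,83]], turn=[[0,0,0],[0,0,0],[0,0,0.03],[0,0,0.07],[0,0,0.1],[0,0,0.13],[0,0,0.16],[0,0,0.19],[0,0,0.22],[0,0,0.232]], gripper=[0,0,0,0,0,0,0,0,0,0])

```text
t: 11.65
eef_pos: [0.4259, 0.0565, 0.2544]
tool_rot: [0.702, 0.103, 0.698, -0.103]
contact_force: [1.5, 0.3, -1.8]
gripper_width: 0.089
```

```bash
python3 st.py; python3 - <<'E'
from h import *
s=cam('side');save(s,'c_s',(200,110,360,230),5)
c=cam('top');save(c,'c_t',(180,70,360,220),4)
E
```

```text
t 11.65 [0.4259 0.0565 0.2544] x [ 0.005 -0.    -1.   ] jaw deg -16.7 tau [-0.02 -0.07 -0.03] F [ 1.5  0.3 -1.8] q [-0.38  0.03  0.1   2.09 -0.    1.01 -0.57] 0.08870698268592216
```

View pics/c_s.png

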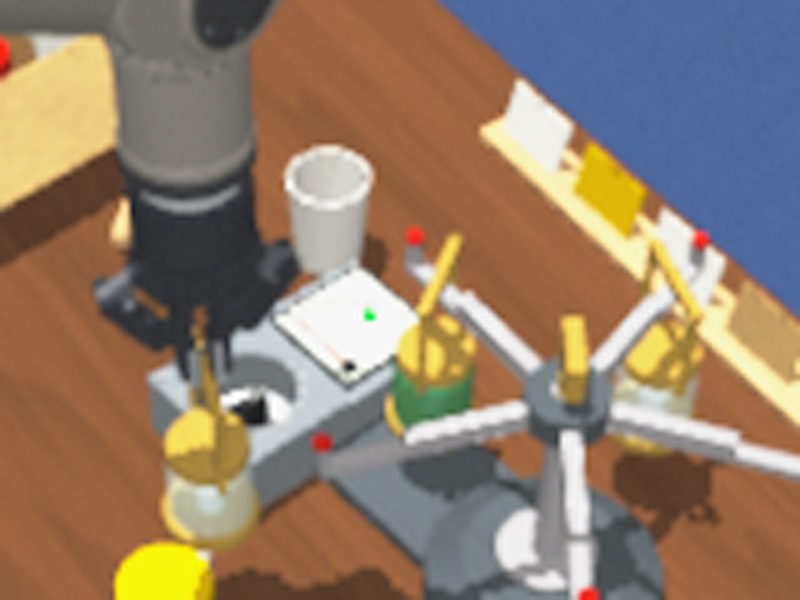

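View pics/c_t.png

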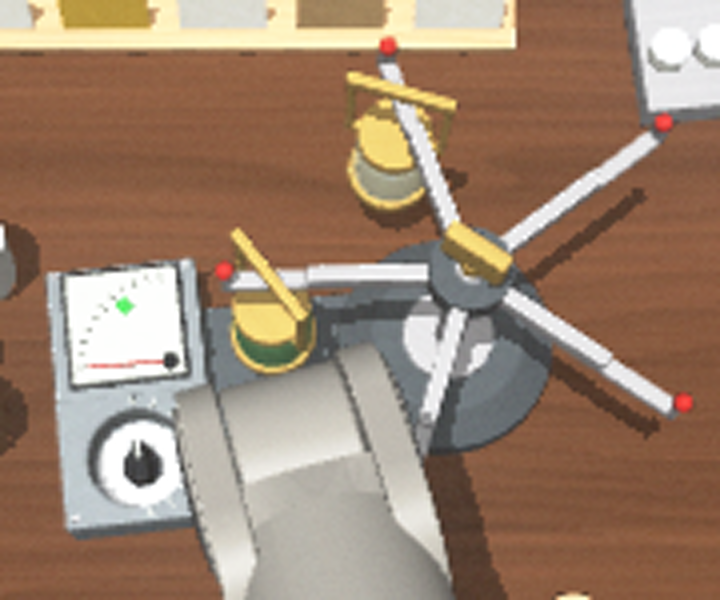

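Emit:
drive_tool(slide=[[0,-25,0],[0,-50,0],[0,-62,0],[0,-62,0]], turn=[[0,0,0],[0,0,0],[0,0,0],[0,0,0]], gripper=[0,0,0,0])

```text
t: 12.15
eef_pos: [0.4257, -0.0094, 0.2542]
tool_rot: [0.701, 0.106, 0.697, -0.107]
contact_force: [0.1, 0.6, -2.5]
gripper_width: 0.091
```

```bash
python3 st.py; python3 - <<'E'
from h import *
s=cam('side');save(s,'c_s2',(220,130,340,230),6)
E
```

```text
t 12.15 [ 0.4257 -0.0094  0.2542] x [ 0.005 -0.002 -1.   ] jaw deg -17.3 tau [ 0.13 -0.01 -0.05] F [ 0.1  0.6 -2.5] q [-0.3   0.02  0.17  2.1  -0.    1.01 -0.42] 0.09143121660475856
```

View pics/c_s2.png

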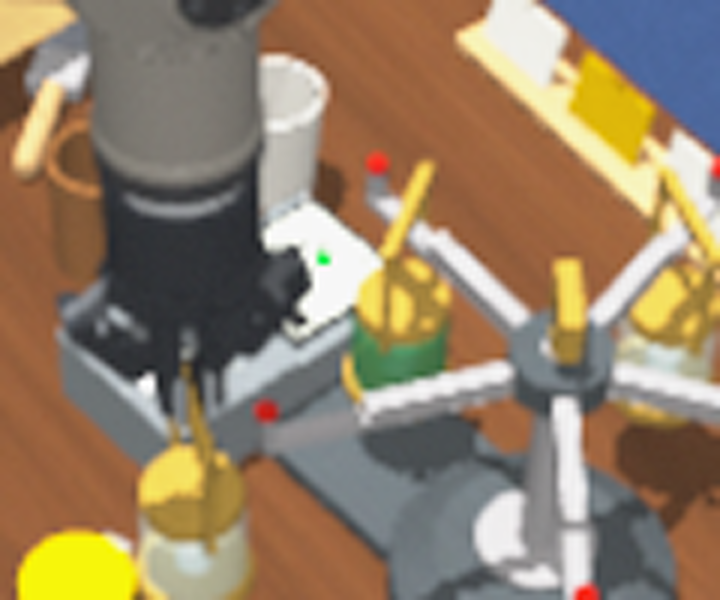

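Emit:
drive_tool(slide=[[10,-1,0],[20,-3,0],[30,-6,0],[40,-9,0],[50,-12,0],[60,-14,0],[71,-17,0],[71,-17,0]], turn=[[0,0,0.01],[0,0,0.01],[0,0,0.01],[0,0,0.01],[0,0,0.01],[0,0,0.01],[0,0,0.01],[0,0,0.01]], gripper=[0,0,0,0,0,0,0,0])

```text
t: 13.0
eef_pos: [0.4985, -0.0254, 0.2542]
tool_rot: [0.702, 0.102, 0.698, -0.103]
contact_force: [0.4, -0.7, -2.2]
gripper_width: 0.091
```

```bash
python3 st.py; python3 - <<'E'
from h import *
s=cam('side');save(s,'c_s3',(240,140,320,220),8)
c=cam('top');save(c,'c_t3',(220,100,320,210),6)
E
```

```text
t 13.0 [ 0.4985 -0.0254  0.2542] x [ 0.006 -0.002 -1.   ] jaw deg -16.6 tau [-0.03 -0.05 -0.02] F [ 0.4 -0.7 -2.2] q [-0.26  0.16  0.21  1.96 -0.03  1.03 -0.33] 0.09125663127826467
```

View pics/c_s3.png

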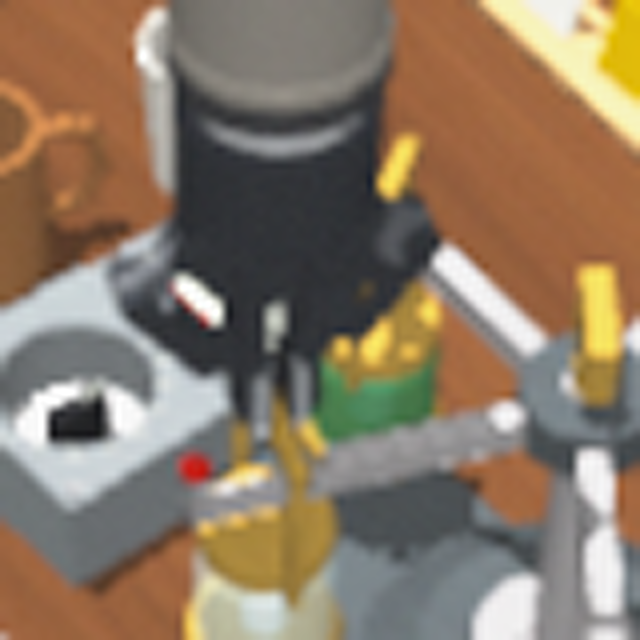

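View pics/c_t3.png

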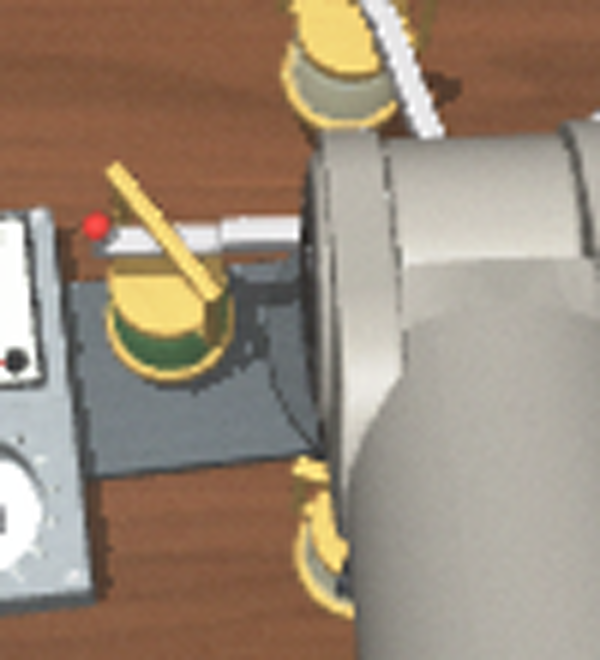

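Emit:
drive_tool(slide=[[0,0,-10],[0,0,-20],[0,0,-28],[0,0,-33],[0,0,-35],[0,0,-37],[0,0,-37]], turn=[[0,0,0],[0,0,0],[0,0,0],[0,0,0],[0,0,0],[0,0,0],[0,0,0]], gripper=[0,0,0,0,0,0,0])

```text
t: 13.8
eef_pos: [0.4968, -0.0251, 0.2169]
tool_rot: [0.701, 0.102, 0.698, -0.103]
contact_force: [-0.0, 0.2, -1.0]
gripper_width: 0.093
```

```bash
python3 st.py; python3 - <<'E'
from h import *
s=cam('side');save(s,'c_s4',(240,140,320,220),8)
E
```

```text
t 13.8 [ 0.4968 -0.0251  0.2169] x [ 0.004 -0.002 -1.   ] jaw deg -16.6 tau [-0.02  0.01 -0.04] F [-0.   0.2 -1. ] q [-0.25  0.2   0.2   2.   -0.05  0.94 -0.32] 0.09281121052817574
```

View pics/c_s4.png

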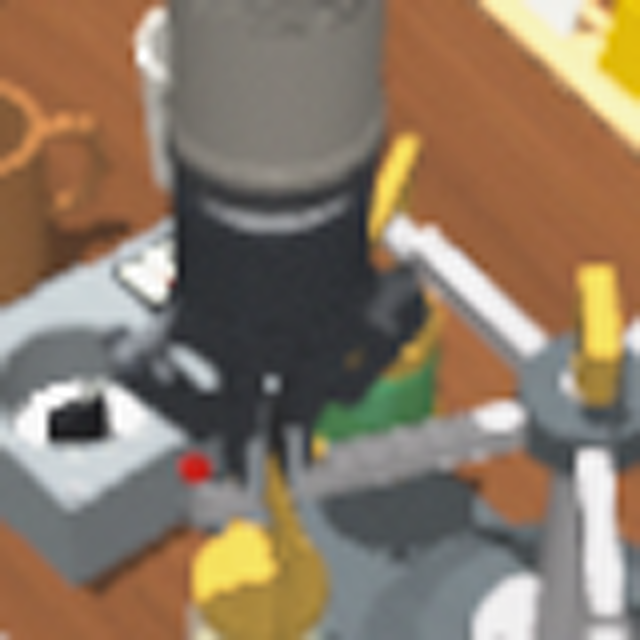

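Not on the seat yet (Fz −1, carrying about 2 N). Continuing in small steps.

Emit:
drive_tool(slide=[[0,0,-1],[0,0,-2],[0,0,-3],[0,0,-3]], turn=[[0,0,0],[0,0,0],[0,0,0],[0,0,0]], gripper=[0,0,0,0])

```text
t: 14.25
eef_pos: [0.4972, -0.0249, 0.2153]
tool_rot: [0.702, 0.102, 0.698, -0.102]
contact_force: [-3.2, 0.0, 7.7]
gripper_width: 0.087
```

Emit:
drive_tool(slide=[[0,0,1],[0,0,1],[0,0,1],[0,0,1]], turn=[[0,0,0],[0,0,0],[0,0,0],[0,0,0]], gripper=[0.14,0.18,0.2,0.2])

```text
t: 14.65
eef_pos: [0.4972, -0.0249, 0.2162]
tool_rot: [0.702, 0.102, 0.698, -0.102]
contact_force: [-0.1, 0.1, -0.4]
gripper_width: 0.202
```

```bash
python3 st.py; python3 - <<'E'
from h import *
s=cam('side');save(s,'c_s5',(240,140,320,220),8)
E
```

```text
t 14.65 [ 0.4972 -0.0249  0.2162] x [ 0.005 -0.001 -1.   ] jaw deg -16.6 tau [-0.03  0.04  0.01] F [-0.1  0.1 -0.4] q [-0.25  0.2   0.2   2.   -0.05  0.94 -0.32] 0.20179469847379572
```

View pics/c_s5.png

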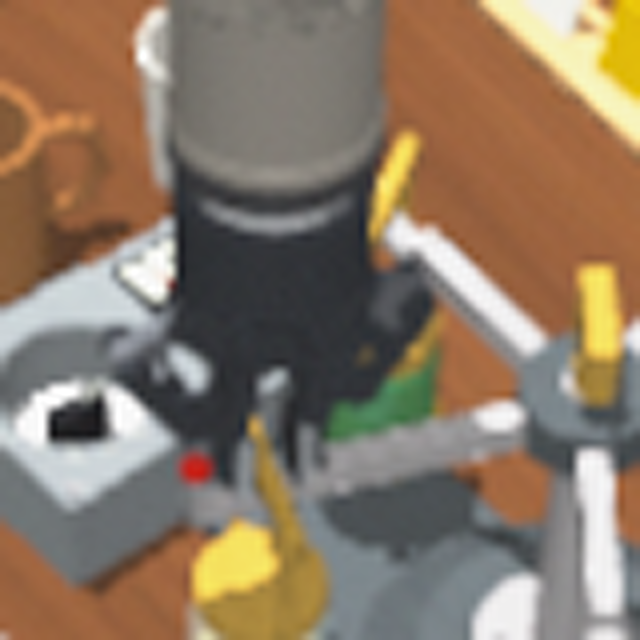

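Emit:
drive_tool(slide=[[0,0,5],[0,0,12],[0,0,25],[0,0,50],[0,0,85],[0,0,120],[0,0,120]], turn=[[0,0,0],[0,0,0],[0,0,0],[0,0,0],[0,0,0],[0,0,0],[0,0,0]], gripper=[0.2,0.2,0.2,0.2,0.2,0.3,0.5])

```text
t: 15.4
eef_pos: [0.4999, -0.025, 0.3423]
tool_rot: [0.705, 0.103, 0.694, -0.102]
contact_force: [0.4, 0.3, 0.2]
gripper_width: 0.454
```

```bash
python3 st.py; python3 - <<'E'
from h import *
s=cam('side');save(s,'d_s',s=1.5)
c=cam('top');save(c,'d_t',s=1.5)
E
```

```text
t 15.4 [ 0.4999 -0.025   0.3423] x [ 0.015  0.    -1.   ] jaw deg -16.7 tau [-0.05 -0.01 -0.  ] F [0.4 0.3 0.2] q [-0.27  0.08  0.21  1.84 -0.02  1.21 -0.35] 0.45368102286200684
```

View pics/d_s.png

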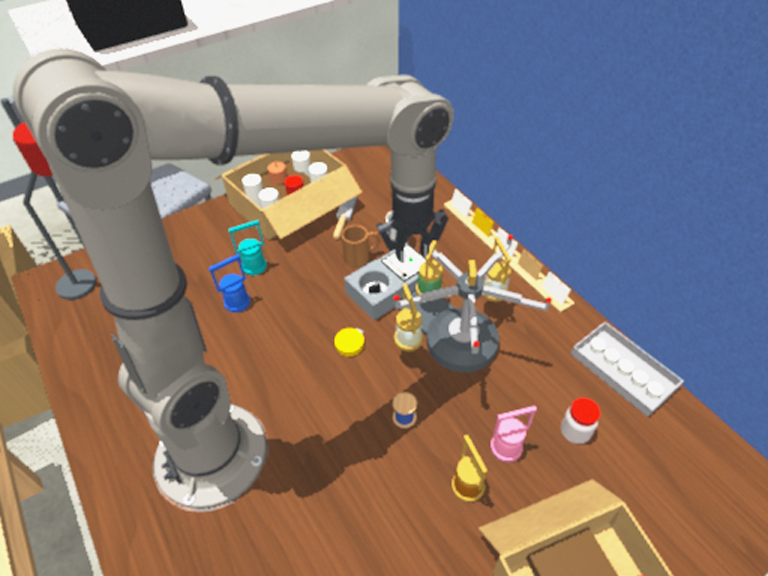

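View pics/d_t.png

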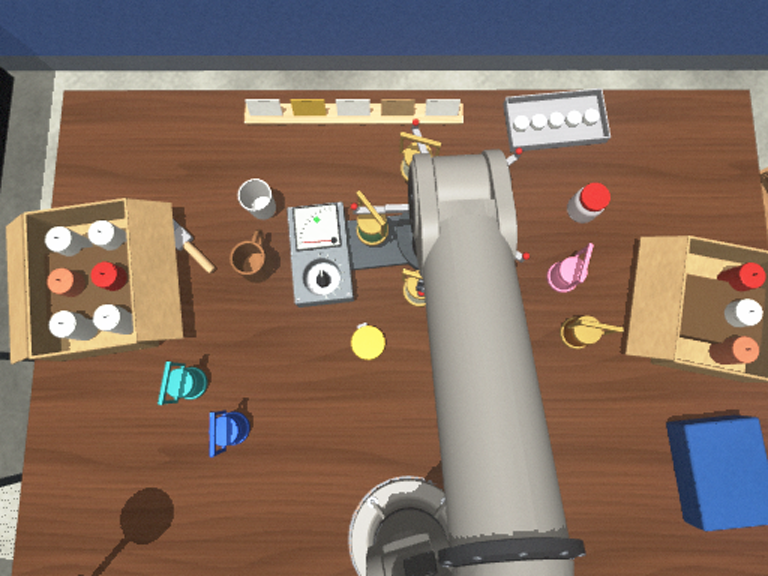

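Emit:
drive_tool(slide=[[-10,-35,0],[-20,-75,0],[-30,-115,0],[-40,-155,-5],[-50,-195,-15],[-60,-235,-30],[-70,-275,-45],[-80,-310,-60],[-88,-336,-75],[-88,-336,-85]], turn=[[0,0.0,0.02],[0,0.0,0.04],[0,0.0,0.06],[0,0.0,0.08],[0,0.0,0.1],[0,0.0,0.124],[0,0.0,0.124],[0,0.0,0.124],[0,0.0,0.124],[0,0.0,0.124]], gripper=[0.5,0.5,0.5,0.5,0.5,0.5,0.5,0.5,0.5,0.5])

```text
t: 16.5
eef_pos: [0.4064, -0.3643, 0.2511]
tool_rot: [0.706, 0.061, 0.703, -0.061]
contact_force: [0.8, 0.6, 0.7]
gripper_width: 0.5
```

```bash
python3 st.py; python3 - <<'E'
from h import *
s=cam('side');save(s,'e_s',(260,220,360,340),5)
E
```

```text
t 16.5 [ 0.4064 -0.3643  0.2511] x [ 0.005 -0.    -1.   ] jaw deg -9.9 tau [-0.03  0.08 -0.03] F [0.8 0.6 0.7] q [ 0.2   0.26  0.5   1.87 -0.15  1.04  0.59] 0.5003962703025423
```

View pics/e_s.png

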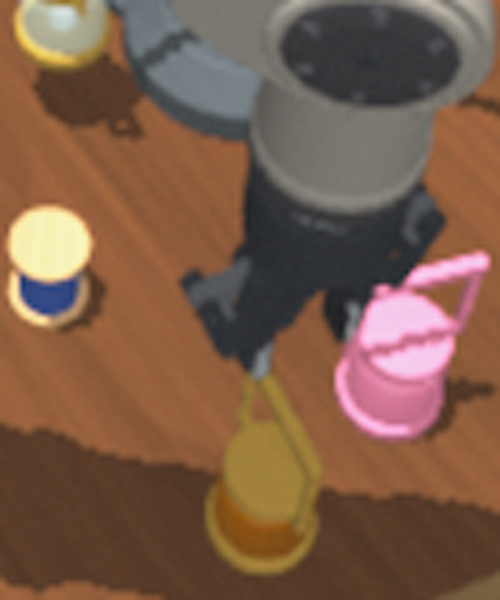

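Emit:
drive_tool(slide=[[4,2,-15],[7,3,-35],[7,3,-55],[7,3,-55]], turn=[[0,0,0],[0,0,0],[0,0,0],[0,0,0]], gripper=[0.5,0.5,0.5,0.5])

```text
t: 16.95
eef_pos: [0.4134, -0.3556, 0.1922]
tool_rot: [0.704, 0.061, 0.705, -0.057]
contact_force: [-0.8, 1.1, 0.6]
gripper_width: 0.499
```

```bash
python3 st.py; python3 - <<'E'
from h import *
s=cam('side');save(s,'e_s2',(280,260,340,340),7)
E
```

```text
t 16.95 [ 0.4134 -0.3556  0.1922] x [-0.001  0.006 -1.   ] jaw deg -9.6 tau [ 0.05  0.02 -0.  ] F [-0.8  1.1  0.6] q [ 0.22  0.33  0.47  1.93 -0.19  0.93  0.62] 0.498566832566997
```

View pics/e_s2.png

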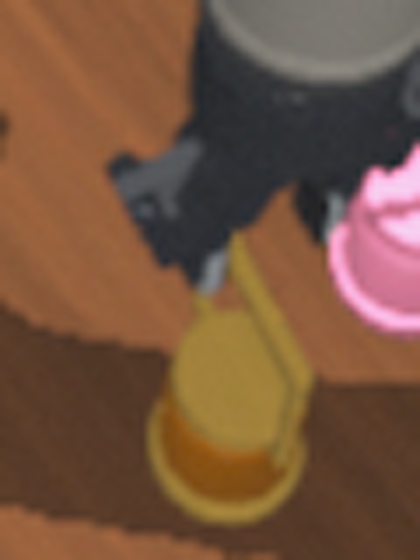

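Emit:
drive_tool(slide=[[0,-3,-20],[0,-5,-36],[0,-5,-46],[0,-5,-46],[0,-5,-46],[0,-5,-46],[0,-5,-46],[0,-5,-46],[0,-5,-46],[0,-5,-46]], turn=[[0,0,0],[0,0,0],[0,0,0],[0,0,0],[0,0,0],[0,0,0],[0,0,0],[0,0,0],[0,0,0],[0,0,0]], gripper=[0.5,0.5,0.5,0.4,0.3,0.2,0.1,0.05,0,0], squeeze=35)

```text
t: 18.0
eef_pos: [0.415, -0.3621, 0.1486]
tool_rot: [0.705, 0.061, 0.704, -0.058]
contact_force: [1.5, -0.2, 7.0]
gripper_width: 0.086
```

Emit:
drive_tool(slide=[[0,0,0],[0,0,5],[0,0,12],[0,0,20],[0,0,20]], turn=[[0,0,0],[0,0,0],[0,0,0],[0,0,0],[0,0,0]], gripper=[0,0,0,0,0])

```text
t: 18.5
eef_pos: [0.4154, -0.3627, 0.1699]
tool_rot: [0.706, 0.06, 0.703, -0.059]
contact_force: [0.3, -0.4, -0.9]
gripper_width: 0.088
```

```bash
python3 st.py; python3 - <<'E'
from h import *
s=cam('side');save(s,'e_s3',(280,260,340,340),7)
E
```

```text
t 18.5 [ 0.4154 -0.3627  0.1699] x [ 0.004  0.002 -1.   ] jaw deg -9.7 tau [-0.11  0.01  0.02] F [ 0.3 -0.4 -0.9] q [ 0.24  0.37  0.46  1.94 -0.22  0.88  0.64] 0.08821021750368795
```

View pics/e_s3.png

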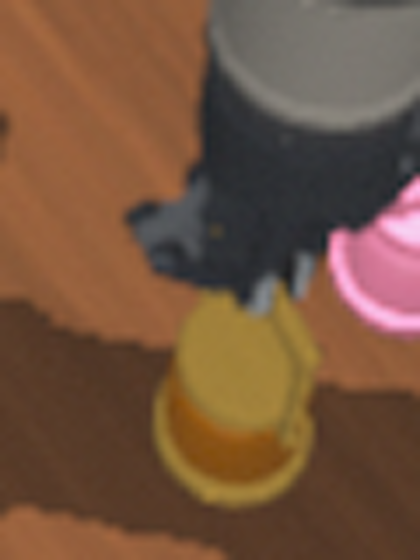

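Emit:
drive_tool(slide=[[0,0,30],[0,0,60],[0,5,83],[2,25,83],[5,50,83],[10,75,83],[15,95,83],[15,113,83],[15,113,83]], turn=[[0,0,0],[0,0,0],[0,0,0.1],[0,0,0.22],[0,0,0.35],[0,0,0.48],[0,0,0.6],[0,0,0.7],[0,0,0.75]], gripper=[0,0,0,0,0,0,0,0,0])

```text
t: 19.45
eef_pos: [0.4304, -0.2465, 0.252]
tool_rot: [0.677, -0.203, 0.676, 0.207]
contact_force: [1.2, -1.5, -1.6]
gripper_width: 0.092
```

```bash
python3 st.py; cat > beads.py <<'E'
from h import *
for n in ('top','side'):
    cc=cam(n)
    h=cv2.cvtColor(cc['color'],cv2.COLOR_RGB2HSV)
    m=(((h[...,0]<6)|(h[...,0]>174))&(h[...,1]>150)&(h[...,2]>90)).astype(np.uint8)
    k,_,st,ce=cv2.connectedComponentsWithStats(m)
    for i in range(1,k):
        if 2<st[i,4]<60:
            X=onz(cc,*ce[i],.230); d=X[:2]-[.6283,-.0653]
            if abs(np.hypot(*d)-.168)<.012: print(n,ce[i].round(1),X.round(4),'ang',np.degrees(np.arctan2(d[1],d[0])).round(1))
    save(cc,'f_'+n,s=1.5)
E
python3 beads.py
```

```text
t 19.45 [ 0.4304 -0.2465  0.252 ] x [ 0.     0.006 -1.   ] jaw deg 33.7 tau [-0.22 -0.01  0.04] F [ 1.2 -1.5 -1.6] q [ 0.11  0.16  0.32  1.97 -0.07  1.03  1.05] 0.09225307426669388
top [276.5  81.3] [ 0.7883 -0.0082  0.23  ] ang 19.7
top [345.5 100.3] [ 0.7317 -0.199   0.23  ] ang -52.3
top [235.5 137. ] [0.6258 0.1052 0.23  ] ang 90.8
top [350.5 170.2] [ 0.533  -0.2041  0.23  ] ang -124.5
top [280.5 194.5] [ 0.467  -0.0157  0.23  ] ang 162.9
side [339.6 157.8] [ 0.7892 -0.0099  0.23  ] ang 19.0
side [263.8 198. ] [ 0.468  -0.0158  0.23  ] ang 162.8
side [365.1 199.7] [ 0.7309 -0.1996  0.23  ] ang -52.6
side [317.5 228.7] [ 0.5352 -0.204   0.23  ] ang -123.9
```

View pics/f_side.png

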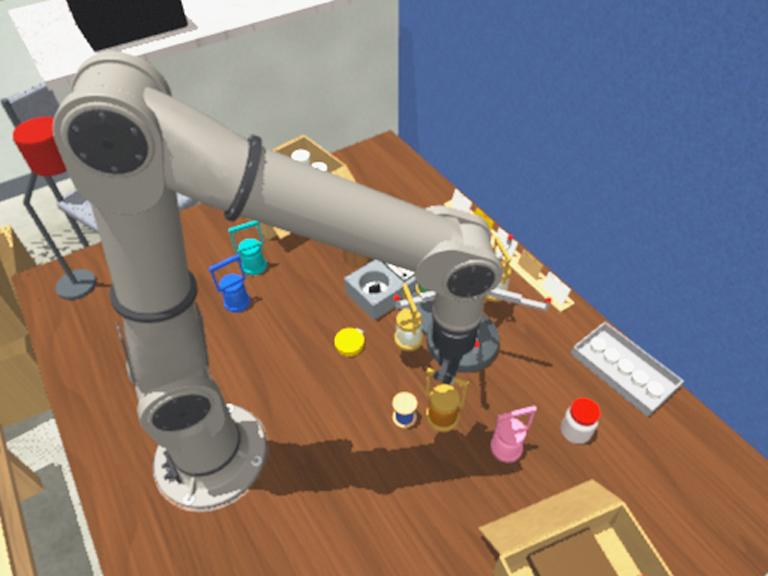

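View pics/f_top.png

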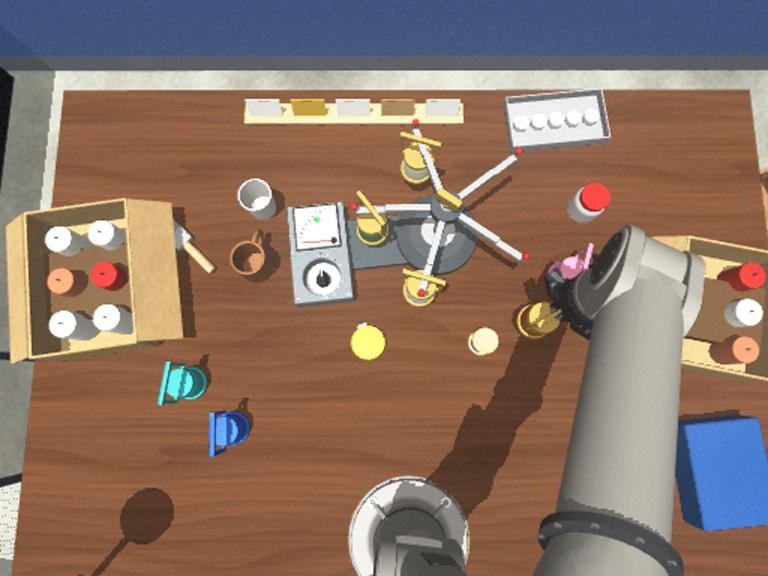

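Emit:
drive_tool(slide=[[10,-3,0],[25,-3,0],[40,0,0],[60,3,0],[77,6,1],[77,6,1]], turn=[[0,0,0.13],[0,0,0.26],[0,0,0.377],[0,0,0.377],[0,0,0.377],[0,0,0.377]], gripper=[0,0,0,0,0,0])

```text
t: 20.15
eef_pos: [0.5092, -0.2423, 0.2529]
tool_rot: [0.628, -0.325, 0.627, 0.328]
contact_force: [-0.0, -0.0, -1.7]
gripper_width: 0.091
```

```bash
python3 st.py; python3 - <<'E'
from h import *
s=cam('side');save(s,'e_s4',(280,200,360,300),6)
E
```

```text
t 20.15 [ 0.5092 -0.2423  0.2529] x [-0.     0.005 -1.   ] jaw deg 55.0 tau [0.06 0.15 0.04] F [-0.  -0.  -1.7] q [ 0.12  0.28  0.26  1.81 -0.09  1.06  1.38] 0.09087026172131961
```

View pics/e_s4.png

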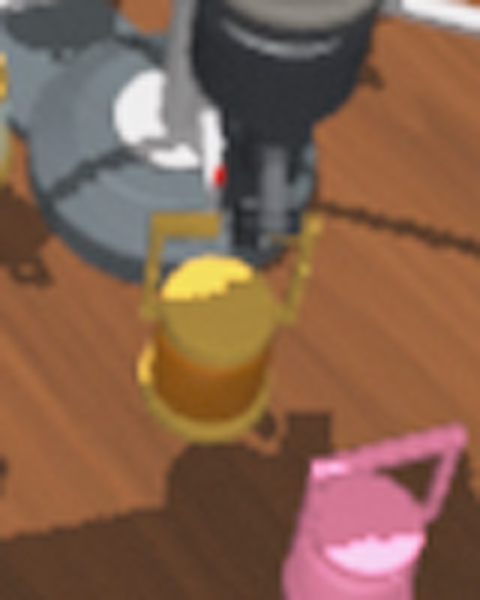

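Emit:
drive_tool(slide=[[6,9,0],[12,18,0],[18,27,0],[24,36,0],[30,46,0],[36,55,0],[41,63,0],[41,63,0]], turn=[[0,0,0],[0,0,0],[0,0,0],[0,0,0],[0,0,0],[0,0,0],[0,0,0],[0,0,0]], gripper=[0,0,0,0,0,0,0,0])

```text
t: 21.0
eef_pos: [0.5495, -0.178, 0.2527]
tool_rot: [0.627, -0.325, 0.627, 0.329]
contact_force: [-0.1, 0.4, -2.1]
gripper_width: 0.091
```

```bash
python3 st.py; python3 - <<'E'
from h import *
s=cam('side');save(s,'e_s5',(280,180,360,280),6)
c=cam('top');save(c,'e_t5',(300,120,400,220),6)
E
```

```text
t 21.0 [ 0.5495 -0.178   0.2527] x [-0.002  0.005 -1.   ] jaw deg 55.1 tau [-0.01  0.01 -0.05] F [-0.1  0.4 -2.1] q [ 0.03  0.3   0.23  1.78 -0.08  1.07  1.24] 0.09082374916838024
```

View pics/e_s5.png

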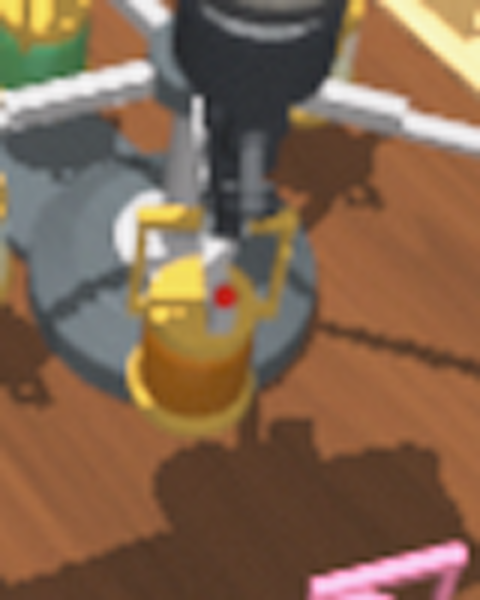

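View pics/e_t5.png

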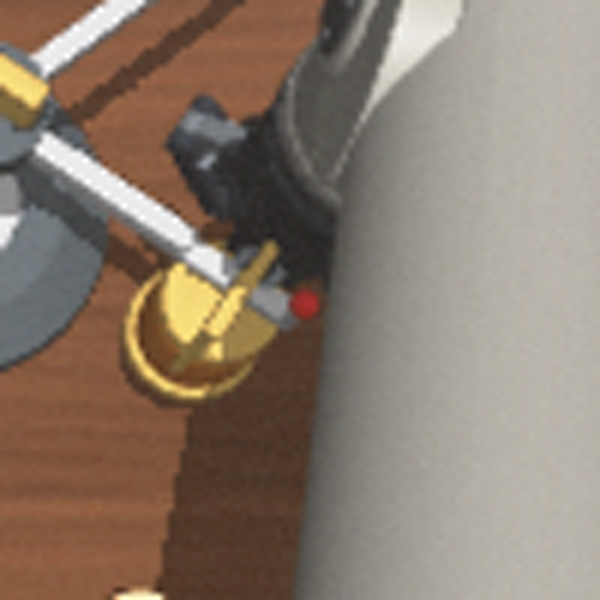

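Emit:
drive_tool(slide=[[0,0,-10],[0,0,-20],[0,0,-28],[0,0,-33],[0,0,-36],[0,0,-36]], turn=[[0,0,0],[0,0,0],[0,0,0],[0,0,0],[0,0,0],[0,0,0]], gripper=[0,0,0,0,0,0])

```text
t: 21.7
eef_pos: [0.5481, -0.18, 0.2162]
tool_rot: [0.627, -0.324, 0.628, 0.328]
contact_force: [0.1, -0.3, -2.8]
gripper_width: 0.093
```

Emit:
drive_tool(slide=[[0,0,-1],[0,0,-2],[0,0,-2]], turn=[[0,0,0],[0,0,0],[0,0,0]], gripper=[0,0,0])

```text
t: 22.0
eef_pos: [0.5482, -0.1801, 0.2143]
tool_rot: [0.627, -0.324, 0.628, 0.328]
contact_force: [-0.7, -0.0, -1.8]
gripper_width: 0.091
```

Emit:
drive_tool(slide=[[0,0,-1],[0,0,-2],[0,0,-2]], turn=[[0,0,0],[0,0,0],[0,0,0]], gripper=[0,0,0])

```text
t: 22.3
eef_pos: [0.549, -0.1805, 0.2134]
tool_rot: [0.628, -0.325, 0.627, 0.328]
contact_force: [-1.5, -0.2, 3.3]
gripper_width: 0.088
```

Emit:
drive_tool(slide=[[0,0,0],[0,0,1],[0,0,1],[0,0,1]], turn=[[0,0,0],[0,0,0],[0,0,0],[0,0,0]], gripper=[0.14,0.18,0.2,0.2])

```text
t: 22.7
eef_pos: [0.5489, -0.1804, 0.2142]
tool_rot: [0.628, -0.325, 0.627, 0.328]
contact_force: [0.1, 0.2, 1.0]
gripper_width: 0.202
```

```bash
python3 st.py; python3 - <<'E'
from h import *
s=cam('side');save(s,'e_s6',(280,180,360,280),6)
E
```

```text
t 22.7 [ 0.5489 -0.1804  0.2142] x [-0.001  0.004 -1.   ] jaw deg 55.0 tau [0.03 0.01 0.  ] F [0.1 0.2 1. ] q [ 0.04  0.34  0.22  1.82 -0.09  0.99  1.25] 0.20212193129767925
```

View pics/e_s6.png

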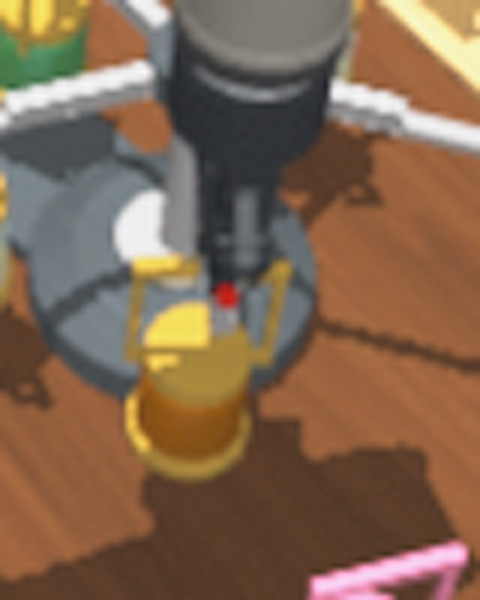

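Seated and released. Rising clear.

Emit:
drive_tool(slide=[[0,0,5],[0,0,12],[0,0,25],[0,0,50],[0,0,85],[0,0,120],[0,0,120]], turn=[[0,0,0],[0,0,0],[0,0,0],[0,0,0],[0,0,0],[0,0,0],[0,0,0]], gripper=[0.2,0.2,0.2,0.2,0.2,0.3,0.38])

```text
t: 23.45
eef_pos: [0.5515, -0.1815, 0.3409]
tool_rot: [0.631, -0.327, 0.624, 0.325]
contact_force: [0.7, 0.1, -0.2]
gripper_width: 0.381
```

```bash
python3 st.py; python3 beads.py; python3 - <<'E'
from h import *
s=cam('side');save(s,'h_s',(220,130,380,250),5)
c=cam('top');save(c,'h_t',s=1.5)
E
```

```text
t 23.45 [ 0.5515 -0.1815  0.3409] x [ 0.009  0.002 -1.   ] jaw deg 54.9 tau [-0.    0.01 -0.01] F [ 0.7  0.1 -0.2] q [ 0.02  0.23  0.24  1.67 -0.06  1.24  1.23] 0.38089916749690755
top [276.4  81.4] [ 0.788  -0.0078  0.23  ] ang 19.8
top [345.5 100.2] [ 0.7321 -0.1989  0.23  ] ang -52.1
top [235.4 137.4] [0.6247 0.1054 0.23  ] ang 91.2
top [350.4 169.9] [ 0.5339 -0.2039  0.23  ] ang -124.3
top [280.8 194.6] [ 0.4666 -0.0165  0.23  ] ang 163.2
side [282.2 157. ] [0.6252 0.1044 0.23  ] ang 91.0
side [263.8 198. ] [ 0.468  -0.0158  0.23  ] ang 162.8
side [365.  199.5] [ 0.7312 -0.1987  0.23  ] ang -52.4
side [317.5 229. ] [ 0.5344 -0.205   0.23  ] ang -123.9
```

View pics/h_s.png

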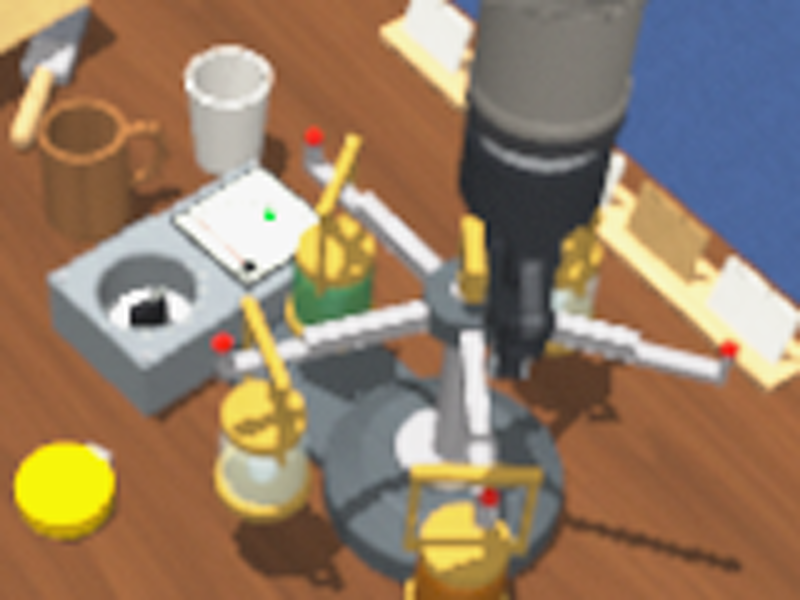

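View pics/h_t.png

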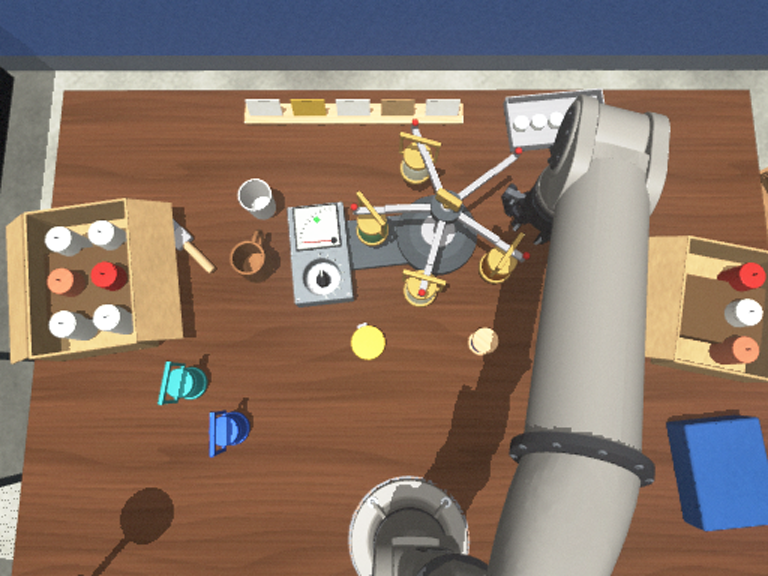

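Emit:
drive_tool(slide=[[-5,40,0],[-10,80,0],[-15,120,0],[-20,160,0],[-21,200,0],[-21,240,0],[-21,280,0],[-21,320,0],[-21,350,-20],[-21,363,-50]], turn=[[0,0,0.08],[0,0,0.16],[0,0,0.24],[0,0,0.32],[0,0,0.4],[0,0,0.5],[0,0,0.6],[0,0,0.68],[0,0,0.72],[0,0,0.72]], gripper=[0.38,0.38,0.38,0.38,0.38,0.38,0.38,0.38,0.38,0.38], squeeze=40)

```text
t: 24.65
eef_pos: [0.5272, 0.1871, 0.2837]
tool_rot: [0.471, -0.526, 0.47, 0.53]
contact_force: [0.2, -0.7, 0.2]
gripper_width: 0.378
```

```bash
python3 st.py; python3 - <<'E'
from h import *
s=cam('side');save(s,'i_s',(225,140,305,210),8)
E
```

```text
t 24.65 [0.5272 0.1871 0.2837] x [-0.003  0.004 -1.   ] jaw deg 96.6 tau [ 0.07 -0.03  0.  ] F [ 0.2 -0.7  0.2] q [-0.38  0.24 -0.09  1.77  0.02  1.13  1.22] 0.37802430308826196
```

View pics/i_s.png

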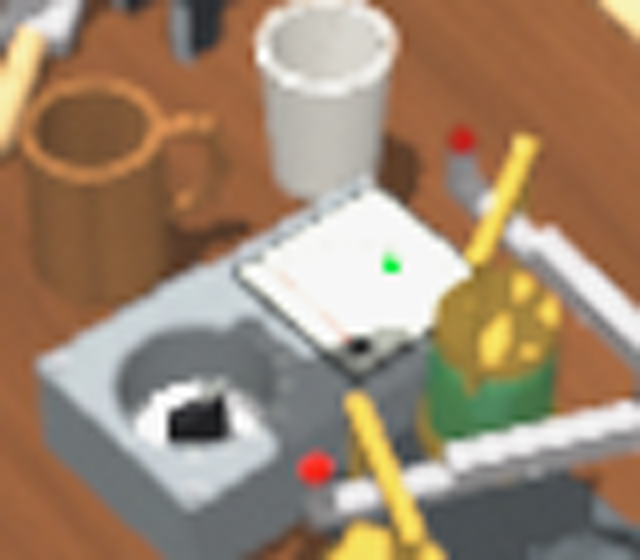

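Emit:
drive_tool(slide=[[2,-3,-40],[4,-6,-80],[4,-6,-120],[4,-6,-160],[4,-6,-185],[4,-6,-195],[4,-6,-195]], turn=[[0,0,0],[0,0,0],[0,0,0],[0,0,0],[0,0,0],[0,0,0],[0,0,0]], gripper=[0.38,0.38,0.38,0.38,0.38,0.38,0.38])

```text
t: 25.4
eef_pos: [0.527, 0.1797, 0.0811]
tool_rot: [0.467, -0.524, 0.475, 0.531]
contact_force: [-0.2, 0.2, 0.2]
gripper_width: 0.377
```

```bash
python3 st.py
```

```text
t 25.4 [0.527  0.1797 0.0811] x [-0.015 -0.001 -1.   ] jaw deg 96.5 tau [-0.01  0.01  0.02] F [-0.2  0.2  0.2] q [-0.38  0.48 -0.08  1.95  0.05  0.73  1.2 ] 0.37711987122189905
```

Emit:
drive_tool(slide=[[4,1,-15],[4,1,-35],[4,1,-50],[4,1,-56],[4,1,-56]], turn=[[0,-0.01,0],[0,-0.01,0],[0,-0.01,0],[0,-0.01,0],[0,-0.01,0]], gripper=[0.38,0.38,0.38,0.38,0.38])

```text
t: 25.9
eef_pos: [0.531, 0.1805, 0.0251]
tool_rot: [0.469, -0.527, 0.472, 0.529]
contact_force: [0.3, 0.2, -0.1]
gripper_width: 0.382
```

Emit:
drive_tool(slide=[[0,0,0],[0,0,0],[0,0,0],[0,0,0],[0,0,0],[0,0,0]], turn=[[0,0,0],[0,0,0],[0,0,0],[0,0,0],[0,0,0],[0,0,0]], gripper=[0.25,0.1,0,0,0,0], squeeze=40)

```text
t: 26.5
eef_pos: [0.5316, 0.1813, 0.0261]
tool_rot: [0.47, -0.527, 0.472, 0.529]
contact_force: [-1.3, 1.4, 5.8]
gripper_width: 0.126
```

```bash
python3 st.py
```

```text
t 26.5 [0.5316 0.1813 0.0261] x [-0.004 -0.    -1.   ] jaw deg 96.6 tau [ 0.19  0.26 -0.04] F [-1.3  1.4  5.8] q [-0.38  0.57 -0.07  1.97  0.06  0.61  1.19] 0.12604652595413293
```

Turning clockwise by 1.9 rad in two calls.

Emit:
drive_tool(slide=[[0,0,0],[0,0,0],[0,0,0],[0,0,0],[0,0,0],[0,0,0],[0,0,0],[0,0,0],[0,0,0],[0,0,0]], turn=[[0,0,-0.1],[0,0,-0.22],[0,0,-0.34],[0,0,-0.46],[0,0,-0.58],[0,0,-0.7],[0,0,-0.82],[0,0,-0.94],[0,0,-1.04],[0,0,-1.1]], gripper=[0,0,0,0,0,0,0,0,0,0])

```text
t: 27.5
eef_pos: [0.5307, 0.1795, 0.0261]
tool_rot: [0.676, -0.202, 0.679, 0.203]
contact_force: [-2.8, -3.6, 3.8]
gripper_width: 0.13
```

```bash
python3 st.py
```

```text
t 27.5 [0.5307 0.1795 0.0261] x [-0.004  0.001 -1.   ] jaw deg 33.3 tau [-0.8   0.6   0.09] F [-2.8 -3.6  3.8] q [-0.6   0.58  0.22  1.99 -0.22  0.6   0.34] 0.1303797239136909
```

Emit:
drive_tool(slide=[[0,1,0],[0,1,0],[0,1,0],[0,1,0],[0,1,0],[0,1,0],[0,1,0],[0,1,0],[0,1,0],[0,1,0]], turn=[[0,0,-0.1],[0,0,-0.2],[0,0,-0.3],[0,0,-0.4],[0,0,-0.5],[0,0,-0.6],[0,0,-0.7],[0,0,-0.76],[0,0,-0.8],[0,0,-0.8]], gripper=[0,0,0,0,0,0,0,0,0,0])

```text
t: 28.5
eef_pos: [0.5292, 0.1792, 0.0261]
tool_rot: [0.701, 0.079, 0.705, -0.077]
contact_force: [-4.8, -3.7, 4.4]
gripper_width: 0.135
```

```bash
python3 st.py; python3 - <<'E'
from h import *
s=cam('side');save(s,'j_s',(235,150,295,200),10)
c=cam('top');save(c,'j_t',(185,125,255,215),6)
print([ (n,onz(s,*p,.06)[:2].round(4)) for n,p in []])
E
```

```text
t 28.5 [0.5292 0.1792 0.0261] x [-0.005  0.003 -1.   ] jaw deg -12.7 tau [-0.59  0.83 -0.03] F [-4.8 -3.7  4.4] q [-0.76  0.61  0.43  2.   -0.43  0.62 -0.27] 0.1353681952699308
[]
```

View pics/j_s.png

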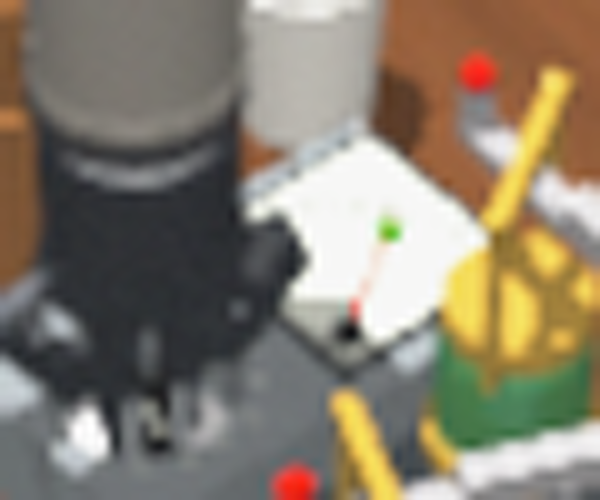

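View pics/j_t.png

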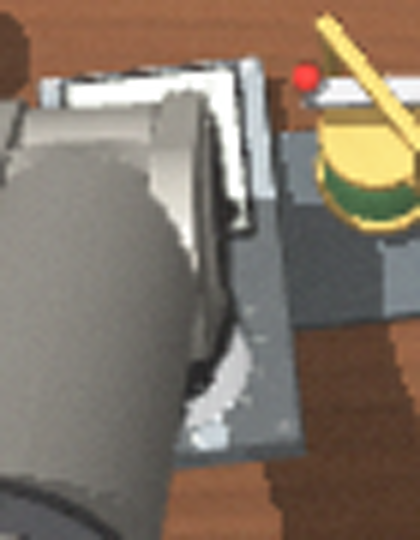

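The side crop shows the red needle running from the pivot (348,330) onto the green band (390,230). Letting go and rising.

Emit:
drive_tool(slide=[[0,0,0],[0,0,0],[0,0,0],[0,0,20],[0,0,60],[0,0,100],[0,0,145],[0,0,190],[0,0,230]], turn=[[0,0,0],[0,0,0],[0,0,0],[0,0,0],[0,0,0],[0,0,0],[0,0,0],[0,0,0],[0,0,0]], gripper=[0.2,0.35,0.38,0.38,0.38,0.38,0.38,0.38,0.38])

```text
t: 29.5
eef_pos: [0.5295, 0.1792, 0.2586]
tool_rot: [0.701, 0.079, 0.704, -0.076]
contact_force: [2.0, 0.9, 0.2]
gripper_width: 0.378
```

Emit:
drive_tool(slide=[[0,30,5],[-20,65,10],[-40,100,10],[-60,135,10],[-80,170,10],[-80,200,10],[-80,200,10]], turn=[[0,0,0],[0,0,0],[0,0,0],[0,0,0],[0,0,0],[0,0,0],[0,0,0]], gripper=[0.38,0.38,0.38,0.38,0.38,0.38,0.38])

```text
t: 30.2
eef_pos: [0.4473, 0.3848, 0.2683]
tool_rot: [0.702, 0.077, 0.705, -0.073]
contact_force: [0.5, 0.0, 0.0]
gripper_width: 0.38
```

```bash
python3 st.py; python3 - <<'E'
from h import *
c=cam('top');save(c,'z_t',s=1.5);save(c,'z_m',(185,125,245,215),8)
s=cam('side');save(s,'z_s',s=1.5)
for k,b in((c,(190,130,230,170)),(s,(250,160,290,190))):
    im=k['color'].astype(int); sub=im[b[1]:b[3],b[0]:b[2]]
    g=(sub[...,1]-sub[...,0]>60)&(sub[...,1]-sub[...,2]>60); r=(sub[...,0]-sub[...,1]>18)&(sub[...,0]>150)&(abs(sub[...,1]-sub[...,2])<35)
    G=np.argwhere(g);Rr=np.argwhere(r)
    print('green',[onz(k,b[0]+G[:,1].mean(),b[1]+G[:,0].mean(),.06)[:2].round(4)] if len(G) else 0)
    P=np.array([onz(k,b[0]+x,b[1]+y,.06)[:2] for y,x in Rr]); 
    if len(P): print(P.round(3).tolist())
E
```

```text
t 30.2 [0.4473 0.3848 0.2683] x [-0.004  0.005 -1.   ] jaw deg -12.2 tau [-0.   -0.03  0.05] F [0.5 0.  0. ] q [-1.23  0.33  0.53  1.75 -0.19  1.11 -0.85] 0.3796800951164969
green [array([0.6505, 0.1935])]
[[0.704, 0.261], [0.704, 0.258], [0.704, 0.254], [0.704, 0.251], [0.704, 0.248], [0.704, 0.245], [0.704, 0.242], [0.704, 0.238], [0.704, 0.235], [0.704, 0.232], [0.704, 0.229], [0.704, 0.226], [0.704, 0.222], [0.704, 0.219], [0.704, 0.216], [0.704, 0.213], [0.704, 0.21], [0.704, 0.206], [0.704, 0.203], [0.704, 0.2], [0.704, 0.197], [0.704, 0.193], [0.704, 0.19], [0.704, 0.187], [0.704, 0.184], [0.704, 0.181], [0.704, 0.177], [0.704, 0.174], [0.704, 0.171], [0.704, 0.168], [0.704, 0.165], [0.704, 0.161], [0.704, 0.158], [0.704, 0.155], [0.704, 0.152], [0.704, 0.149], [0.704, 0.145], [0.704, 0.142], [0.704, 0.139], [0.704, 0.136], [0.701, 0.261], [0.701, 0.258], [0.701, 0.254], [0.701, 0.251], [0.701, 0.248], [0.701, 0.245], [0.701, 0.242], [0.701, 0.238], [0.701, 0.235], [0.701, 0.232], [0.701, 0.229], [0.701, 0.225], [0.701, 0.222], [0.701, 0.219], [0.701, 0.216], [0.701, 0.213], [
[... 3364 characters left out ...]
], [0.628, 0.252], [0.628, 0.176], [0.628, 0.173], [0.625, 0.258], [0.625, 0.173], [0.625, 0.17], [0.621, 0.17], [0.621, 0.166], [0.618, 0.166], [0.618, 0.163], [0.615, 0.252], [0.615, 0.163], [0.612, 0.252], [0.612, 0.16], [0.608, 0.252], [0.592, 0.248], [0.579, 0.248], [0.576, 0.247]]
green [array([0.6521, 0.1886])]
[[0.639, 0.285], [0.636, 0.281], [0.64, 0.278], [0.728, 0.219], [0.636, 0.273], [0.724, 0.215], [0.728, 0.212], [0.633, 0.269], [0.637, 0.266], [0.724, 0.208], [0.634, 0.262], [0.637, 0.259], [0.701, 0.217], [0.641, 0.25], [0.701, 0.21], [0.631, 0.25], [0.701, 0.203], [0.701, 0.196], [0.614, 0.247], [0.608, 0.245], [0.685, 0.187], [0.579, 0.244], [0.627, 0.173], [0.615, 0.162]]
```

View pics/z_m.png

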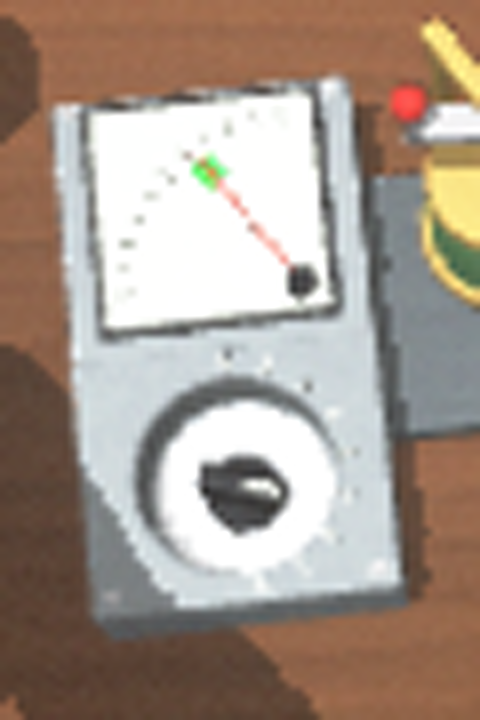

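View pics/z_s.png

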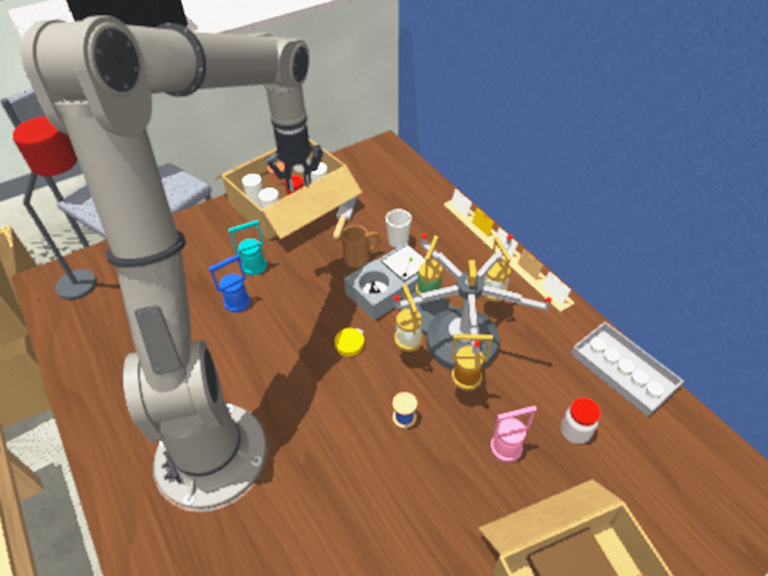

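View pics/z_t.png

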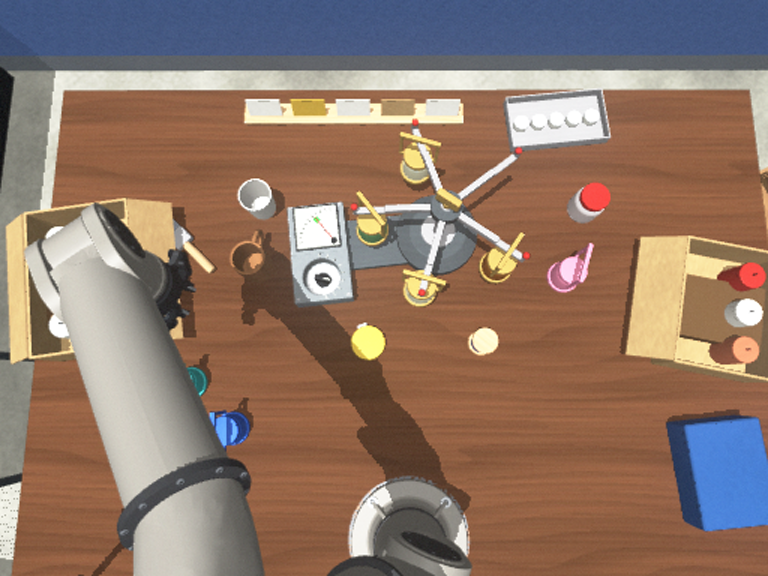

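The needle lies across the middle of the green band, all four lanterns hang on their hooks, and the arm is clear. Handing in.

```bash
python3 -c "
from station import bot
print(bot.hand_in())"; python3 st.py
```

```text
the job is handed in; nothing more can be done
None
the job is handed in; nothing more can be done
```

The job is handed in, with every step done; the hand-in gives no verdict.

- **Supply down:** I turned the knob counter-clockwise to its stop. The torque rose to about 1.9 N m there, and the needle then stood at its dead end.
- **Lanterns hung:** I hung the clear lantern on hook 4 and the amber one on hook 0. Each was gripped by the bail with 35 N and seated with under 10 N of measured wrist force. No standing green lantern (lanternB) was present. Both hooks could be reached as they stood, so I did not need to turn the carousel.
- **Supply up:** I turned the knob clockwise by about 1.9 rad and let go.

**Last checks:**
- **Lanterns:** both camera views show the two new lanterns and the two that already hung (clear and green) on their hooks.
- **Other things on the table:** they look unmoved.
- **Needle:** it lies across the green band. My rough pixel estimates gave 0.95 to 1.0 rad, and the knob turn implied 0.95, all within 0.86 to 1.04.
- **Arm:** it was clear of everything, with contact force near zero.

No check failed. The pixel readings of the needle differed by about 0.04 rad.

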